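# Free the jammed filter housing and clamp it upright in the stand

## Task

A steel filter housing has dropped slantwise into the steel tray, its foot jammed under the plate in the tray's corner: work it out from under that plate, stand it upright (nipple up) in the empty filtering stand with its foot in the V fence, set down and not dropped, and let go. Then push the stand's sprung clamping bolt forward to the housing and turn its handle over fully into the holding notch, so that it stays there by itself. Leave the bottle, beaker, jar and brass vessel that stand around where they are.

Things in the scene. Friction and masses are not known exactly. Their poses are not given: they have to be found in the camera images.
- housing_center (a point): Filter housing to free: turned stainless cylinder 156 mm long, 0.45 to 0.8 kg. Upward from its foot: foot flange 64 mm diameter, 12 mm thick; barrel 46 mm diameter from 12 to 112 mm; clamp flange 56 mm diameter from 112 to 126 mm; dome; thin brass nipple from 142 to 156 mm. This point: on its axis, 78 mm above the foot's underside; z runs along the housing, foot to nipple.
- housing_foot (a point): Centre of the underside of the housing's foot flange; axes as housing_center. At the start the foot is in the tray's far-left corner, under the corner plate; the barrel leans back over the low front wall, about 57 degrees from upright, and the flanged nipple end sticks out above that wall, free to grasp.
- tray: Fixed open sheet-steel tray; origin under its centre, x from its front (low) wall to its back wall, y to its left wall, z up. Inside 105 mm in x, 240 mm in y; walls and floor 4 mm; back and side walls 68 mm high, front wall 62 mm. A loose clamp ring and a brass end cap, up to 30 mm high, lie in its middle and right part; they may be nudged
- tray_corner (a point): Inner far-left bottom corner of the tray (x +52.5, y +120, z +4 mm from its origin), same axes. A flat triangular plate, legs 60 mm along the back and left walls, 4 mm thick, flush with the rim (underside 64 mm above the bench), roofs it and overhangs the housing's foot: lifted, or pulled the way the nipple points, it binds. Slid 45 mm to the right along the back wall, kept low, it can rise.
- stand: Fixed filtering stand: base plate 262 x 110 mm, top 12 mm above the bench; origin under its middle, x along the plate from the V fence to the clamping bolt, y left, z up. The bolt is a level rod along x, 50 mm above the bench, in a slotted steel guide 66 mm high that covers x +16 to +122 mm.
- stand_seat (a point): Where the centre of the housing's foot belongs: on the plate's top, at x -80 mm of the stand, same axes. The V fence stands on its -x side, 22 mm high above the plate, and opens towards the bolt: its two faces are 35 mm from this point, 42 degrees either side of -x, so the foot has 3 mm to spare. The other sides and the space above are free.
- bolt_knob (a point): Centre of the black ball knob, 24 mm diameter, on the bolt's handle: a 9 mm stem that stands up from the rod through the guide's slot, ball 58 mm from the rod's axis. At the start it is upright, 160 mm from the seat along the stand's x and 108 mm above the bench; the bolt's nose, 19 mm diameter, is then 70 mm from the seat's centre.
- bolt (a joint): Slide of the bolt, m: 0 drawn back (start), grows as it is pushed to the seat (the stand's -x), stop at 0.050. A spring (3 N at 0, 9 N at the stop) snaps it back to 0 unless the handle is in the notch. The notch opens on the stand's +y side beyond 0.045; let go there, it rests at about 0.043 with its nose at the housing's barrel or up to a few mm off.
- bolt_turn (a joint): Turn of the handle about the rod, rad: 0 upright (start), grows as the ball swings over to the stand's +y side, stop at 0.70 (fully in the notch; the ball is then 37 mm to the side and 14 mm lower). It turns easily, but only with the bolt pushed past 0.045; before that the slot keeps it upright.
- reagent_bottle: Bystander: amber bottle, 58 mm diameter, 150 mm tall, between tray and stand; origin under its centre.
- beaker: Bystander: glass beaker, 72 mm diameter, 95 mm tall, at the back; origin under its centre.
- jar: Bystander: glass jar with a white lid, 76 mm diameter, 100 mm tall, at the back; origin under its centre.
- brass_vessel: Bystander: round brass vessel, 74 mm diameter, 130 mm tall, at the back; origin under its centre.
There are look-alikes about, which are no part of the job. Leave any green or turquoise look-alike of the part that bears housing_center alone.

How it is judged:
By the outcome, as a careful person would: the job done as asked, in the order asked, and still so for the second after the job is handed in, with the robot touching nothing.
It also fails if it takes over 51 s, if anything falls off the work surface, if the arm or the gripper's body presses on something with over 40 N, if the wrist force passes 120 N, or if a joint passes its speed limit or range.

## Robot

A 6-joint arm with a two-finger parallel gripper is mounted at the origin on the work surface. World frame = base frame: x ahead of the robot, y to its left, z up, the work surface at z = 0. Lengths are in mm, angles in degrees, forces in N, time in s.
With the tool pointing down it reaches from about 375 to 925 mm from the base axis. Payload 5.7 kg.
Tool frame: the origin (TCP) lies at the very end of the fingers, on their centre line; the grasp point (between the pads) lies 19 mm behind it; z points along the fingers, y is the direction in which the jaws open and shut (so a half turn about z gives the same grasp; the last joint's range is limited). The gripper opens to 88 mm and grips with 3 to 60 N. Pads are 20 mm wide; open, the fingers measure 115 mm over their backs; the gripper's body (75 mm by 178 mm) begins 61 mm behind the grasp point.
Start: joints at [66.801, 20.558, 86.54, -0, 72.909, -6.595], TCP at [171.449, 574.95, 222.623] pointing down, gripper open.
Joint ranges: [-170.27, 170.27], [-57.76, 135], [12.27, 136.19], [-55.21, 235.2], [11.17, 155.16], [-170.74, 170.74]. Speed limits (degrees/s): [136.94, 136.94, 180, 180, 180, 180].

## Interface

Orientations are given as [roll, pitch, yaw] about the fixed x, y, z axes, in that order (R = Rz(yaw) Ry(pitch) Rx(roll)).
In Python, from bench import monitor, optics, ticket gives the robot as it stands.
- The arm moves only by the shell command python3 -m inch 'ROWS'. ROWS is JSON, a list that holds one entry, the list of rows, each a list of 5 numbers: the opening, from -1 (shut) to 1 (fully open), then the shift along the world's x, y, z in m, then the turn about the world's z in degrees. In form: [[[gripper, tx, ty, tz, roll], ...]]. A call has exactly 5 rows; each row shifts and turns the commanded pose from where the row before left it; what a row does not reach is not made up. A row lasts 1/8 s, in which the tool goes at most 62.5 mm and 10.7 degrees, less where a joint would pass 70% of its speed; a pose out of reach is approached as far as the arm can. A call with a gripper value outside its range is refused whole. The fingers move at their own pace and stop on an object; the grip force is fixed at half the most. Time passes only in rows, so rows that do not move let the fingers close, or fill a call up. It gives the time, the measured TCP pose, the force and the opening at its end, in the units of the state.
- monitor.sense(): the state, without advancing time (a new reading comes with each control period).
- optics.snapshot(name): name is "side" or "top" or "wrist"; returns a dict with "img" (480x640x3 uint8, red, green, blue), "fx", "fy", "cx", "cy" (pixels), "k1" (the pictures are not rectified: a ray, as slopes to the right and down, at radius r is drawn at 1 + k1 r^2 times it, then the intrinsics apply), "origin" and "orientation" of the camera in the world; the wrist camera has in their place "T_tool_cam" (4x4, takes a point from camera to tool coordinates, whose origin is the TCP and whose axes are the flange's). Camera axes: x right, y up, looking along -z (the intrinsics and any distortion apply to the point x, -y, -z); pixel columns grow to the right and rows downward; lengths in mm; the calibration is good to about 2 mm. A picture is of the moment at which its call begins: read the wrist's pose just before it. There is no depth.
- ticket.job_done(): hands the job in, once; it reports no verdict.
Trained networks look in the newest picture that a camera, given by its name, has taken for a name from the list of things; names that differ only in an ending like _2 or _b are one class to them, and where a whole thing is asked for, a point or a joint stands for the part that bears it (a point fixed in the world has none). Each returns a list of dicts, best first, with "score" (0 to 1); they miss things now and then, are a little off and sometimes report something else, mostly with a low value. They report only what shows in the picture. A call takes as long as a camera call. They do not tell look-alikes from the thing itself.
- optics.boxes_of(query, camera): "extent" ([left, top, right, bottom] in pixels, round what is visible of it).
- optics.trace(query, camera): "mask" (480x640 bool, what is visible of it) and "extent" ([left, top, right, bottom] in pixels, round what is visible of it).
- optics.landmark_of(query, camera): "centre" ([row, column] in pixels: a listed point, or the origin of a listed thing).
The state is a dict: "clock": time; "q": joint angles; "qd": joint speeds; "joint_torque": joint torques, N m; "tool_pos": TCP position; "tcp_rot": TCP orientation; "contact_force": force on the tool from outside, world axes, zero at the start; "torque": the same for the moment, N m; "opening": finger opening in mm.
Only numpy, scipy, OpenCV 4.12 (cv2) and the standard library are available. Lean on these libraries where they do the work, as an engineer would, in place of code of your own. Each camera call takes 0.05 s, during which the arm holds its last target.

## Working session

There is one attempt and no reset: what is moved stays moved. The work goes in short steps, Python scripts to look and compute and a shell command to move; the robot and the scene stay as the last step left them, time stands still between calls to the robot, and variables do not carry over. Pictures are saved under pics/ and viewed, and the job is handed in when it is done.

```bash
ls; mkdir -p pics
cat > h.py <<'E'
import numpy as np, cv2
from scipy.spatial.transform import Rotation as Rn
from bench import monitor, optics, ticket
np.set_printoptions(precision=1,suppress=True)
def snap(n,save=None):
    s=monitor.sense(); d=optics.snapshot(n); d['state']=s
    if save: cv2.imwrite('pics/'+save,d['img'][:,:,::-1])
    return d
E
python3 - <<'E'
from h import *
print(monitor.sense())
for n in ['side','top','wrist']:
    d=snap(n,n+'0.png'); print({k:(v if k not in('img','state') else '') for k,v in d.items()})
print(monitor.sense()['clock'])
E
```

```text
pics
{'clock': 0.0, 'q': array([66.8, 20.6, 86.6, -0. , 72.9, -6.6]), 'qd': array([ 0.1,  0. , -0. ,  0.1, -0. , -0.1]), 'joint_torque': array([ -0. , -51.5, -27.1,   0.1,   0. ,  -0. ]), 'tool_pos': array([171.2, 574.3, 221.8]), 'tcp_rot': array([-179.9,   -0. ,  163.4]), 'contact_force': array([ 0.4, -0. , -0.4]), 'torque': array([-0.1,  0. ,  0. ]), 'opening': 87.9075051010784}
{'img': '', 'fx': 501.48200589657466, 'fy': 501.48200589657466, 'cx': 316.0240704532943, 'cy': 242.41906797538977, 'k1': -0.1182726952733828, 'origin': array([529.8, 909.9, 805.7]), 'orientation': array([  46.9,    0.8, -176.1]), 'state': ''}
{'img': '', 'fx': 468.31958187628635, 'fy': 468.31958187628635, 'cx': 317.2766377917997, 'cy': 241.25717268829987, 'k1': -0.10341610668664152, 'origin': array([ 385.8,  115.7, 1217.1]), 'orientation': array([ 10.7,   0.2, -89.5]), 'state': ''}
{'img': '', 'fx': 333.31370033827034, 'fy': 333.31370033827034, 'cx': 315.98817671589165, 'cy': 234.81286461161613, 'k1': -0.005915978605523965, 'T_tool_cam': array([[   0. ,    1. ,    0.3,   71.9],
       [   1. ,   -0. ,    0. ,   -1.6],
       [   0. ,    0.3,   -1. , -162.2],
       [   0. ,    0. ,    0. ,    1. ]]), 'state': ''}
0.15
```

View pics/side0.png

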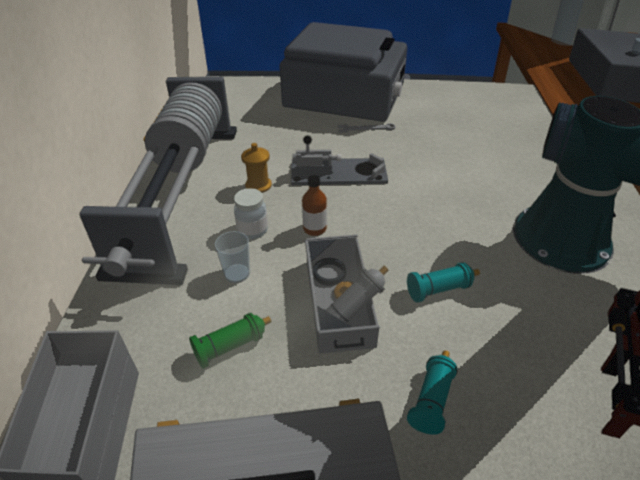

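View pics/top0.png

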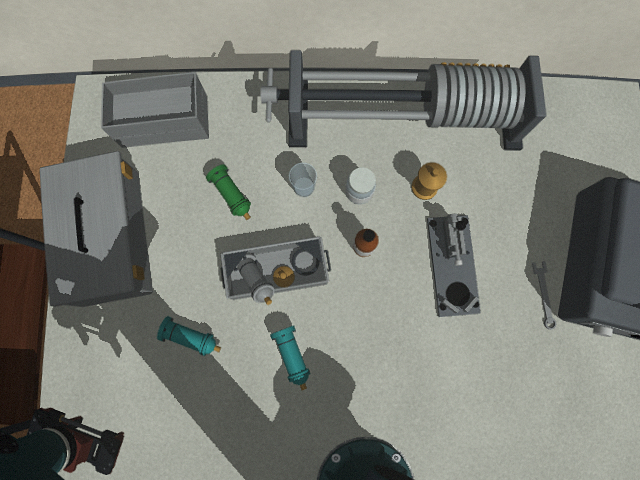

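View pics/wrist0.png

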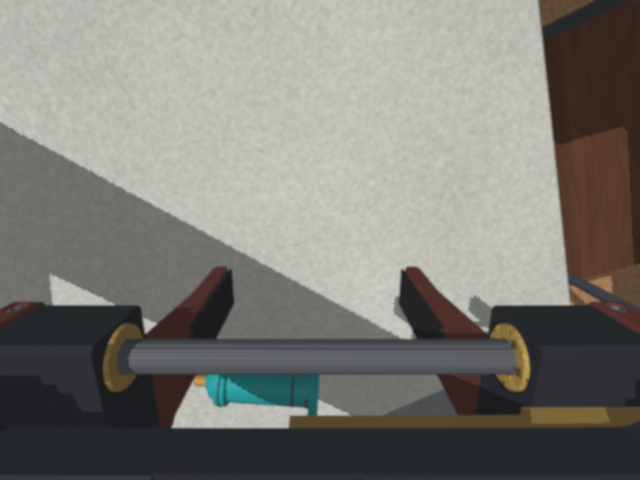

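```bash
cat >> h.py <<'E'
def ray(d,px):  # px=(row,col)
    u=np.array([[(px[1]-d['cx'])/d['fx'],(px[0]-d['cy'])/d['fy']]])
    K=np.eye(3); dist=np.array([d['k1'],0,0,0,0.])
    p=cv2.undistortPoints(u.reshape(1,1,2),K,dist).ravel()
    v=np.array([p[0],-p[1],-1.])
    if 'origin' in d:
        R=Rn.from_euler('xyz',d['orientation'],degrees=True).as_matrix(); o=np.array(d['origin'])
    else:
        s=d['state']; Rt=Rn.from_euler('xyz',s['tcp_rot'],degrees=True).as_matrix(); T=np.array(d['T_tool_cam'])
        R=Rt@T[:3,:3]; o=s['tool_pos']+Rt@T[:3,3]
    v=R@v; return o,v/np.linalg.norm(v)
def proj(d,P):
    P=np.atleast_2d(P).astype(float)
    if 'origin' in d:
        R=Rn.from_euler('xyz',d['orientation'],degrees=True).as_matrix(); o=np.array(d['origin'])
    else:
        s=d['state']; Rt=Rn.from_euler('xyz',s['tcp_rot'],degrees=True).as_matrix(); T=np.array(d['T_tool_cam'])
        R=Rt@T[:3,:3]; o=s['tool_pos']+Rt@T[:3,3]
    c=(P-o)@R; x=c[:,0]/-c[:,2]; y=-c[:,1]/-c[:,2]; f=1+d['k1']*(x*x+y*y)
    return np.c_[d['cy']+d['fy']*y*f, d['cx']+d['fx']*x*f]
def tri(rs):
    A=np.zeros((3,3));b=np.zeros(3)
    for o,v in rs:
        M=np.eye(3)-np.outer(v,v);A+=M;b+=M@o
    X=np.linalg.solve(A,b); return X,[np.linalg.norm((np.eye(3)-np.outer(v,v))@(X-o)) for o,v in rs]
def plane(r,z):
    o,v=r; return o+v*(z-o[2])/v[2]
E
python3 - <<'E'
from h import *
d={n:snap(n) for n in('side','top')}
Z=dict(tray=0,tray_corner=4,stand=0,stand_seat=12,bolt_knob=108,reagent_bottle=0,beaker=0,jar=0,brass_vessel=0,housing_center=None,housing_foot=None)
for q in Z:
    rs={}
    for n in d:
        L=optics.landmark_of(q,n)
        for l in L[:5]:
            r=ray(d[n],l['centre']); print(q,n,round(l['score'],2),np.array(l['centre']),plane(r,Z[q]) if Z[q] is not None else '')
        if L: rs[n]=ray(d[n],L[0]['centre'])
    if len(rs)==2: print('   TRI',*tri(list(rs.values())))
print(monitor.sense()['clock'])
E
```

```text
tray side 0.69 [186.5 256.2] [ 774.5 -158.8    0. ]
tray side 0.56 [300.6 340.8] [535.3 227.   -0. ]
tray side 0.22 [174.4 337.7] [ 558.1 -224.7    0. ]
tray top 0.6 [271.1 274.2] [536. 235.   0.]
tray top 0.47 [291.8 457.5] [ 484.4 -245.1    0. ]
tray top 0.36 [246.3 362.5] [603.6   3.3   0. ]
   TRI [593.9 220.1 282. ] [np.float64(92.74995481733546), np.float64(92.7499548173355)]
tray_corner side 0.93 [350.6 319. ] [572.7 357.5   4. ]
tray_corner side 0.54 [172.  341.6] [ 547.6 -231.     4. ]
tray_corner top 0.98 [258.2 232.3] [568.6 345.9   4. ]
   TRI [572.  348.4  -9.6] [np.float64(1.3700967418375924), np.float64(1.3700967418375625)]
stand side 0.8 [174.1 340.1] [ 551.5 -226.5    0. ]
stand top 0.87 [269.  448.2] [ 544.4 -222.7    0. ]
   TRI [ 547.8 -222.7    1.9] [np.float64(3.651548089066706), np.float64(3.651548089066798)]
stand_seat side 0.7 [165.7 365.7] [ 481.5 -253.4   12. ]
stand_seat side 0.64 [350.9 320. ] [570.3 363.6  12. ]
stand_seat top 0.88 [291.8 456.7] [ 483.4 -239.4   12. ]
stand_seat top 0.45 [188.3 304.6] [758.3 157.9  12. ]
   TRI [ 482.3 -235.9   24. ] [np
[... 1382 characters left out ...]
e 0.56 [280.7 447.2] 
housing_center top 0.95 [339.2 187.2] 
housing_center top 0.89 [279.7 259.3] 
housing_center top 0.79 [194.5 234.6] 
housing_center top 0.58 [360.1 294.2] 
housing_center top 0.18 [243.  363.1] 
   TRI [361.7 446.4  31.6] [np.float64(4.283450318861199), np.float64(4.28345031886118)]
housing_foot side 0.97 [321.5 330. ] 
housing_foot side 0.9 [285.  411.6] 
housing_foot side 0.76 [351.3 192.2] 
housing_foot side 0.73 [420.8 425.4] 
housing_foot top 0.95 [261.8 245.8] 
housing_foot top 0.9 [171.  215.8] 
housing_foot top 0.87 [325.8 163.5] 
housing_foot top 0.83 [328.7 281.9] 
   TRI [555.  305.9  29.4] [np.float64(0.7328101355580553), np.float64(0.7328101355581552)]
1.35
```

Run:
```python
from h import *
s=cv2.imread('pics/side0.png');t=cv2.imread('pics/top0.png')
a=cv2.resize(s[220:370,280:420],(420,450),interpolation=cv2.INTER_CUBIC)
b=cv2.resize(t[220:320,205:335],(380,292),interpolation=cv2.INTER_CUBIC)
c=np.zeros((450,800,3),np.uint8);c[:,:420]=a;c[:292,420:]=b;cv2.imwrite('pics/crop1.png',c)
a=cv2.resize(s[120:200,270:410],(700,400),interpolation=cv2.INTER_CUBIC)
cv2.imwrite('pics/crop2.png',a)
d={n:snap(n) for n in('side','top')}
print(*tri([ray(d['side'],(292.8,353.9)),ray(d['top'],(279.7,259.3))]))
```

```text
[508.  264.3  68.5] [np.float64(2.099275208590479), np.float64(2.099275208590446)]
```

View pics/crop1.png

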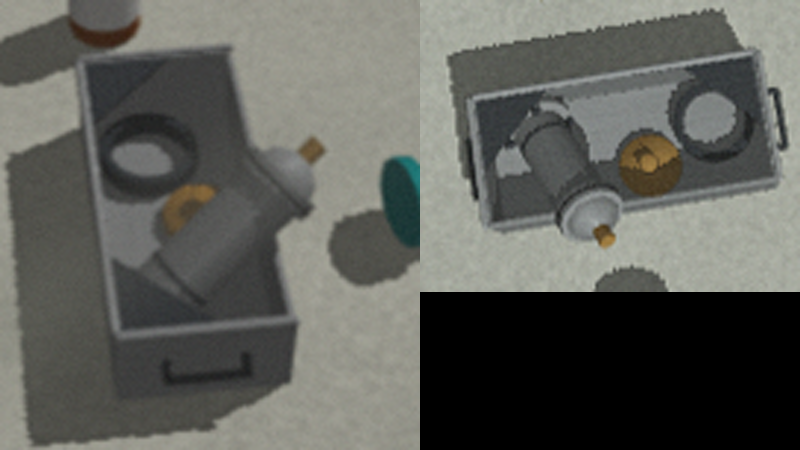

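View pics/crop2.png

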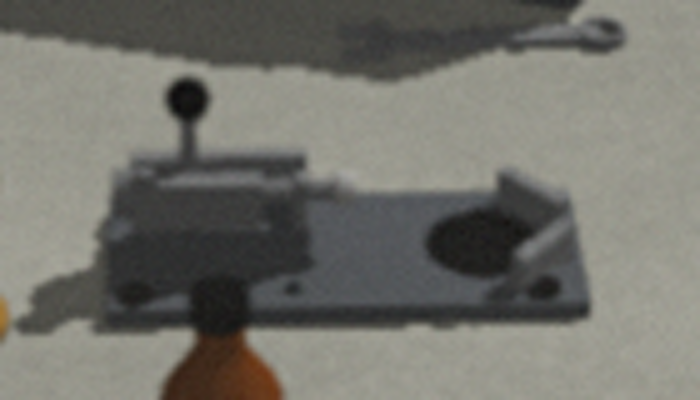

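Run:
```python
from h import *
from scipy.optimize import least_squares as LS
d={n:snap(n) for n in('side','top')}
obs=[('side',0,(321.5,330)),('top',0,(261.8,245.8)),('side',78,(292.8,353.9)),('top',78,(279.7,259.3)),('side',156,(269.3,385)),('top',156,(301.5,268.3))]
def ax(p): t,a=np.radians(p[3:5]); return np.array([np.sin(t)*np.cos(a),np.sin(t)*np.sin(a),np.cos(t)])
f=lambda p:np.r_[np.concatenate([(proj(d[n],p[:3]+s*ax(p))[0]-np.array(c)) for n,s,c in obs]),(p[3]-57)/1]
r=LS(f,[555,306,30,57,222.]);print(r.x,r.fun)
for s in(105,119,126): print(s,r.x[:3]+s*ax(r.x))
# tray
obs=[(( 52.5,120,4),'side',(350.6,319)),((52.5,120,4),'top',(258.2,232.3)),((0,0,0),'side',(300.6,340.8)),((0,0,0),'top',(271.1,274.2))]
def fit(obs,x0):
    def g(p):
        R=Rn.from_euler('z',p[2],degrees=True).as_matrix()
        return np.concatenate([proj(d[n],R@np.array(P,float)+[p[0],p[1],0])[0]-np.array(c) for P,n,c in obs])
    r=LS(g,x0);print(r.x,r.fun)
# rim outer corners top view from crop: far-left(470,100) far-right(757,50) near-right(778,184) near-left(490,230)
cc=lambda x,y:(220+y/2.92,205+(x-420)/2.923)
obs+=[((56.5,124,68),'top',cc(470,100)),((56.5,-124,68),'top',cc(757,50)),((-56.5,-124,62),'top',cc(778,184)),((-56.5,124,62),'top',cc(490,230))]
fit(obs,[536,231,8])
obs=[((-80,0,12),'side',(165.7,365.7)),((-80,0,12),'top',(291.8,456.7)),((0,0,0),'side',(174.1,340.1)),((0,0,0),'top',(269,448.2)),((80,0,108),'side',(137.6,309.6)),((80,0,108),'top',(223.2,462.2)),((80,0,108),'side',(139.8,307.4))]
fit(obs,[550,-230,2])
```

```text
[559.3 304.1  24.8  56.3 213.2] [ 0.6 -2.5 -1.1  1.   2.1  2.5  0.3 -1.6 -2.1  0.8 -0.3  1.4 -0.7]
105 [486.3 256.3  83.1]
119 [476.5 249.9  90.9]
126 [471.7 246.7  94.8]
[536.4 227.9   9.3] [-1.1  2.1 -0.1 -3.3  0.3 -0.5 -0.1  2.7 -1.4  0.2  0.8  0.1 -0.3 -0.
 -0.9 -0.7]
[ 557.1 -233.1    3.6] [ 3.2  1.6  2.4 -0.4 -1.5 -1.9 -4.7  3.7  1.6 -1.3  2.6 -1.6 -0.6  0.9]
```

```bash
python3 -m inch '[[[1,0.03,-0.032,0,5],[1,0.03,-0.032,0,5],[1,0.03,-0.032,0,5],[1,0.03,-0.032,0,5],[1,0.03,-0.032,0,5]]]'; python3 -m inch '[[[1,0.03,-0.032,0,5],[1,0.03,-0.032,0,5],[1,0.03,-0.032,-0.01,5],[1,0.03,-0.032,-0.01,5],[1,0.03,-0.032,-0.01,5]]]'
python3 - <<'E'
from h import *
d=snap('wrist','w1.png');print(d['state']);
for q in('housing_center','housing_foot'):
    for l in optics.landmark_of(q,'wrist'): print(q,l['score'],l['centre'])
E
```

```text
clock: 2.17
tool_pos: [322.4, 414.0, 222.8]
tcp_rot: [180.0, 0.0, -171.4]
contact_force: [1.3, -0.1, 0.2]
opening: 87.9
clock: 2.8
tool_pos: [472.5, 253.9, 192.5]
tcp_rot: [-180.0, 0.0, -146.4]
contact_force: [1.2, -0.3, -0.6]
opening: 88.0
{'clock': 2.8, 'q': array([  20.9,   17.1,   96.6,   -0. ,   66.3, -102.7]), 'qd': array([-35.8,  11.3,  -3.9,   0. ,  -7.7, -75.2]), 'joint_torque': array([  3.5, -47.3, -24.1,  -0.1,   0.4,   1.7]), 'tool_pos': array([472.5, 253.9, 192.5]), 'tcp_rot': array([-180. ,    0. , -146.4]), 'contact_force': array([ 1.2, -0.3, -0.6]), 'torque': array([ 0., -0., -0.]), 'opening': 87.96306649050575}
housing_center 0.95 [266.3, 314.0]
housing_center 0.79 [437.6, 263.0]
housing_center 0.7 [224.6, 528.6]
housing_center 0.67 [21.5, 349.5]
housing_center 0.64 [310.9, 316.4]
housing_foot 0.98 [114.4, 329.5]
housing_foot 0.9 [281.5, 566.8]
housing_foot 0.85 [313.4, 318.8]
```

View pics/w1.png

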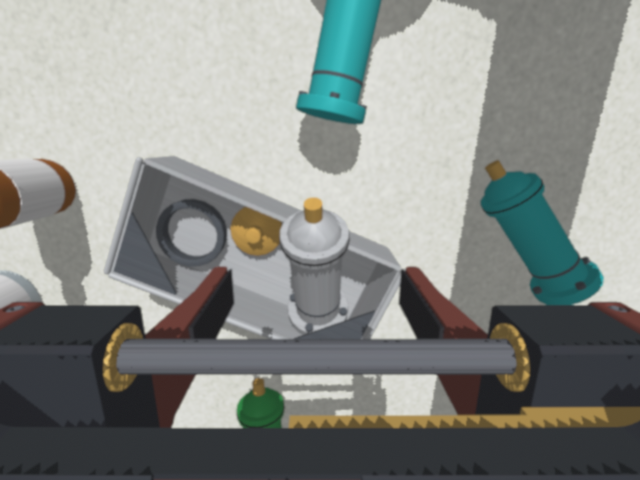

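Run:
```python
from h import *
from scipy.optimize import least_squares as LS
d={n:snap(n) for n in('side','top')}
d['wrist']=snap('wrist','w2.png');print(d['wrist']['state']['tool_pos'],d['wrist']['state']['tcp_rot'])
obs=[('side',0,(321.5,330)),('top',0,(261.8,245.8)),('side',78,(292.8,353.9)),('top',78,(279.7,259.3)),('side',156,(269.3,385)),('top',156,(301.5,268.3))]
for l in optics.landmark_of('housing_center','wrist')[:2]: print(l)
for l in optics.landmark_of('housing_foot','wrist')[:3]: print(l)
obs+=[('wrist',78,(266,314)),('wrist',0,(313,318.5)),('wrist',156,(203,313))]*2
def ax(p): t,a=np.radians(p[3:5]); return np.array([np.sin(t)*np.cos(a),np.sin(t)*np.sin(a),np.cos(t)])
f=lambda p:np.r_[np.concatenate([(proj(d[n],p[:3]+s*ax(p))[0]-np.array(c)) for n,s,c in obs]),(p[3]-57)*2]
r=LS(f,[555,306,30,57,215.],loss='soft_l1');print(r.x,np.array(r.fun).reshape(-1)[:-1].reshape(-1,2))
for s in(105,119,126): print(s,r.x[:3]+s*ax(r.x))
```

```text
[471.  255.2 192.7] [ 180.    -0.  -146.7]
{'centre': [436.9, 260.8], 'score': 0.98}
{'centre': [267.6, 313.1], 'score': 0.82}
{'centre': [117.6, 327.8], 'score': 0.8}
{'centre': [286.1, 563.1], 'score': 0.58}
{'centre': [310.1, 315.4], 'score': 0.55}
[555.6 309.8  32.4  57.8 214.8] [[ 0.5 -0.8]
 [-0.1 -1.7]
 [ 1.5  4.5]
 [ 1.5 -3.4]
 [-3.1  2.8]
 [ 1.1  0.6]
 [ 1.7  1. ]
 [-1.6 -1.7]
 [ 0.1 -0.5]
 [ 1.7  1. ]
 [-1.6 -1.7]
 [ 0.1 -0.5]]
105 [482.7 259.   88.4]
119 [473.  252.3  95.9]
126 [468.1 248.9  99.6]
```

```bash
python3 -m inch '[[[1,0.002,-0.003,-0.04,1.5],[1,0,0,-0.04,0],[1,0,0,-0.025,0],[1,0,0,-0.011,0],[1,0,0,0,0]]]'; python3 -m inch '[[[-1,0,0,0,0],[-1,0,0,0,0],[-1,0,0,0,0],[-1,0,0,0,0],[-1,0,0,0,0]]]'
python3 - <<'E'
from h import *
d=snap('wrist','w3.png')
E
```

```text
clock: 3.82
tool_pos: [473.0, 252.4, 76.6]
tcp_rot: [180.0, -0.0, -145.1]
contact_force: [-0.2, 0.3, 0.5]
opening: 87.4
clock: 4.45
tool_pos: [473.7, 251.9, 76.9]
tcp_rot: [-180.0, 0.0, -145.1]
contact_force: [0.4, 0.5, 2.8]
opening: 55.3
```

View pics/w3.png

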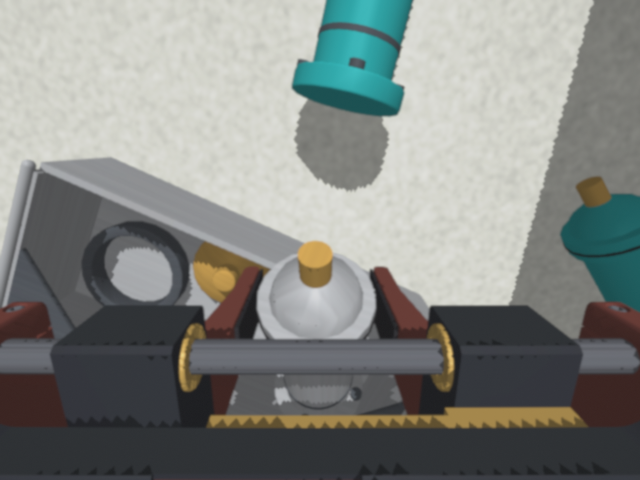

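```bash
python3 -m inch '[[[-1,0.001,-0.006,0,0],[-1,0.001,-0.006,0,0],[-1,0.001,-0.006,0,0],[-1,0.001,-0.006,0,0],[-1,0,0,0,0]]]'
```

```text
clock: 5.12
tool_pos: [478.0, 226.5, 76.8]
tcp_rot: [-179.9, -0.0, -145.1]
contact_force: [2.0, -3.6, 2.7]
opening: 55.5
```

```bash
python3 -m inch '[[[-1,0.001,-0.006,0,0],[-1,0.001,-0.006,0,0],[-1,0.001,-0.006,0,0],[-1,0.001,-0.006,0,0],[-1,0,0,0,0]]]'
python3 - <<'E'
from h import *
d=snap('side','s4.png');snap('wrist','w4.png')
i=cv2.imread('pics/s4.png')[210:380,270:430];cv2.imwrite('pics/s4c.png',cv2.resize(i,None,fx=3.5,fy=3.5,interpolation=2))
E
```

```text
clock: 5.75
tool_pos: [482.1, 202.6, 76.8]
tcp_rot: [-179.9, -0.0, -145.1]
contact_force: [1.8, -3.4, 3.7]
opening: 55.7
```

View pics/s4c.png

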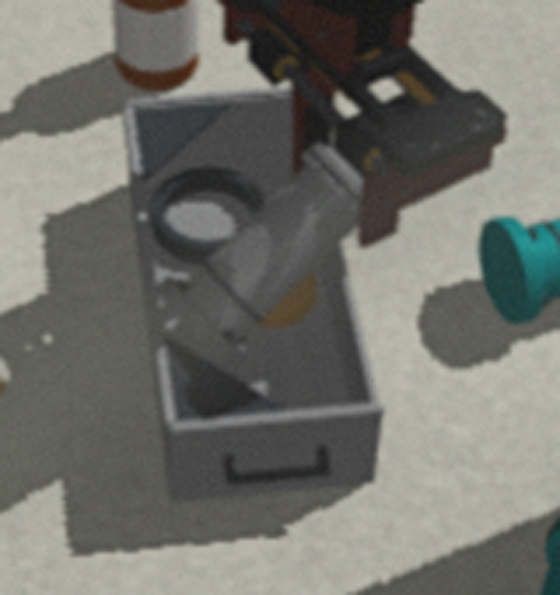

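View pics/w4.png

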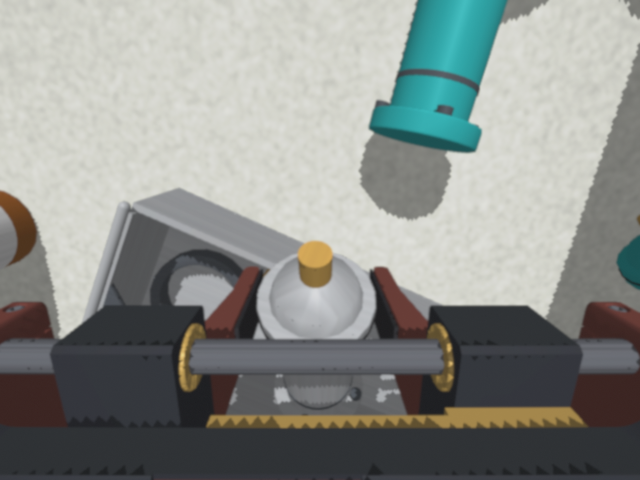

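```bash
python3 -m inch '[[[-1,0.001,-0.006,0,0],[-1,0,0,0.006,0],[-1,0,0,0.01,0],[-1,0,0,0.01,0],[-1,0,0,0.01,0]]]'
```

```text
clock: 6.48
tool_pos: [482.1, 197.9, 113.3]
tcp_rot: [180.0, -0.0, -145.1]
contact_force: [-0.3, 1.0, -3.4]
opening: 55.3
```

```bash
python3 -m inch '[[[-1,0,0,0.015,0],[-1,0,0,0.02,0],[-1,0,0,0.025,0],[-1,0,0,0.03,0],[-1,0,0,0.03,0]]]'
python3 - <<'E'
from h import *
d=snap('side','s5.png');snap('wrist','w5.png')
i=cv2.imread('pics/s5.png')[130:380,270:470];cv2.imwrite('pics/s5c.png',cv2.resize(i,None,fx=2.4,fy=2.4,interpolation=2))
E
```

```text
clock: 7.1
tool_pos: [482.1, 197.9, 234.3]
tcp_rot: [-180.0, 0.0, -145.1]
contact_force: [-0.1, -0.6, -3.9]
opening: 55.3
```

View pics/s5c.png

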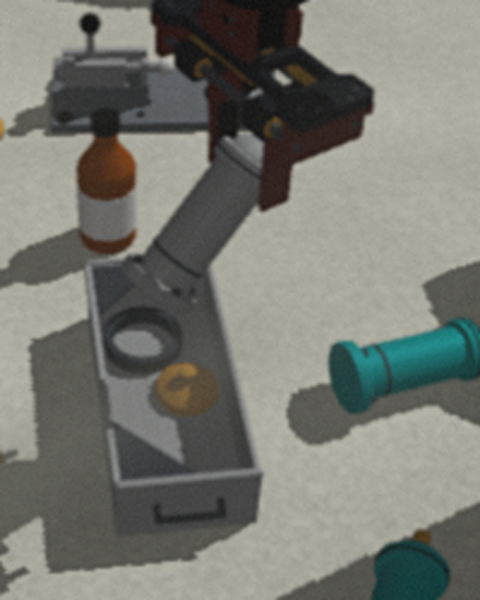

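View pics/w5.png

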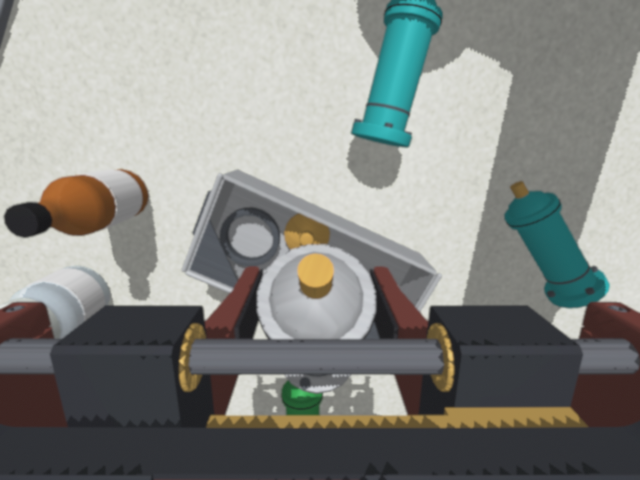

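```bash
cat >> h.py <<'E'
from scipy.optimize import minimize_scalar
def tiltest(names=('side','top'),pr=True,az=None):
    s=monitor.sense(); g=s['tool_pos']+[0,0,19]; yaw=s['tcp_rot'][2]; a=np.radians(yaw)  # lean az = yaw (tool x dir) 
    e=np.array([np.cos(a),np.sin(a),0]); z=np.array([0,0,1.])
    obs=[]
    for n in names:
        d=snap(n)
        for q,h in(('housing_foot',-119),('housing_center',-41)):
            for l in optics.landmark_of(q,n)[:6]:
                c=np.array(l['centre'])
                best=min(((np.linalg.norm(proj(d,g+h*(np.cos(t)*z+np.sin(t)*e))[0]-c),np.degrees(t)) for t in np.radians(np.arange(-30,75,.5))))
                if best[0]<12: print(n,q,round(l['score'],2),c,'resid %.1f tilt %.1f'%best)
    print('t',s['clock'],s['tool_pos'],yaw,s['contact_force'])
E
python3 - <<'E'
from h import *
tiltest(('side','top','wrist'))
E
```

```text
side housing_foot 0.76 [250.  338.5] resid 0.5 tilt 36.0
side housing_center 0.77 [213.6 356.8] resid 0.4 tilt 51.5
t 7.2 [484.9 198.7 236.6] -145.09647373730908 [ 1.5  0.6 -4.1]
```

```bash
cat >> h.py <<'E'
def overlay(n,ts,fn,crop,sc,save_az=None):
    d=snap(n); s=d['state']; g=s['tool_pos']+[0,0,19]; a=np.radians(s['tcp_rot'][2])
    e=np.array([np.cos(a),np.sin(a),0]); z=np.array([0,0,1.]); im=d['img'][:,:,::-1].copy()
    r0,r1,c0,c1=crop; im=cv2.resize(im[r0:r1,c0:c1],None,fx=sc,fy=sc,interpolation=2)
    for t,col in zip(ts,[(0,0,255),(0,255,0),(255,0,255)]):
        t=np.radians(t); ax=np.cos(t)*z+np.sin(t)*e; u=np.cos(t)*e-np.sin(t)*z; v=np.cross(ax,u)
        for h,R in((-119,32),(-107,32),(7,28)):
            th=np.linspace(0,2*np.pi,40); P=g+h*ax+R*(np.cos(th)[:,None]*u+np.sin(th)[:,None]*v)
            p=proj(d,P)[:,::-1]; p=((p-[c0,r0]+.5)*sc).astype(int); cv2.polylines(im,[p.reshape(-1,1,2)],True,col,1)
    cv2.imwrite('pics/'+fn,im); print(s['clock'],s['tool_pos'],s['tcp_rot'])
E
python3 - <<'E'
from h import *
overlay('side',[36,46],'o1.png',(150,290,290,430),4)
E
```

```text
7.65 [481.9 197.8 231.7] [ 180.    -0.1 -145.1]
```

View pics/o1.png

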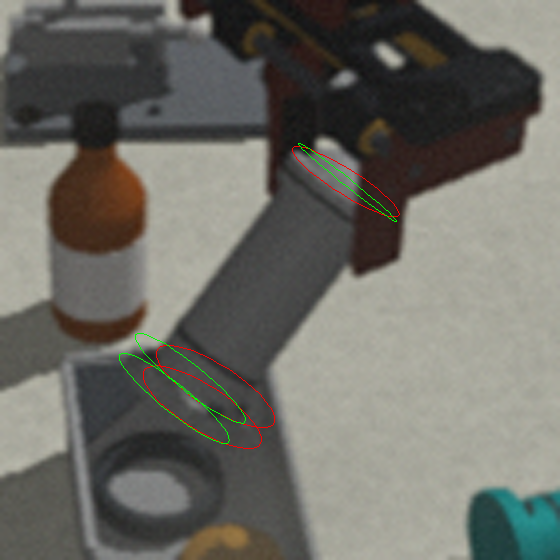

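```bash
python3 -m inch '[[[-1,-0.02,-0.018,0,-5],[-1,-0.025,-0.022,0,-5],[-1,-0.028,-0.026,0,-5],[-1,-0.024,-0.022,-0.01,-5.5],[-1,-0.006,-0.005,-0.02,-5]]]'; python3 -m inch '[[[-1,0,0,-0.03,0],[-1,0,0,-0.035,0],[-1,0,0,-0.025,0],[-1,0,0,-0.012,0],[-1,0,0,0,0]]]'
python3 - <<'E'
from h import *
overlay('side',[36,46],'o2.png',(180,340,300,460),4)
E
```

```text
clock: 8.32
tool_pos: [378.2, 104.0, 202.7]
tcp_rot: [-180.0, 0.0, -170.8]
contact_force: [0.2, -0.7, -3.8]
opening: 55.2
clock: 8.95
tool_pos: [379.2, 104.9, 100.3]
tcp_rot: [180.0, -0.1, -170.6]
contact_force: [-0.0, 0.1, -3.4]
opening: 55.1
8.95 [379.2 104.9 100.3] [ 180.    -0.1 -170.6]
```

View pics/o2.png

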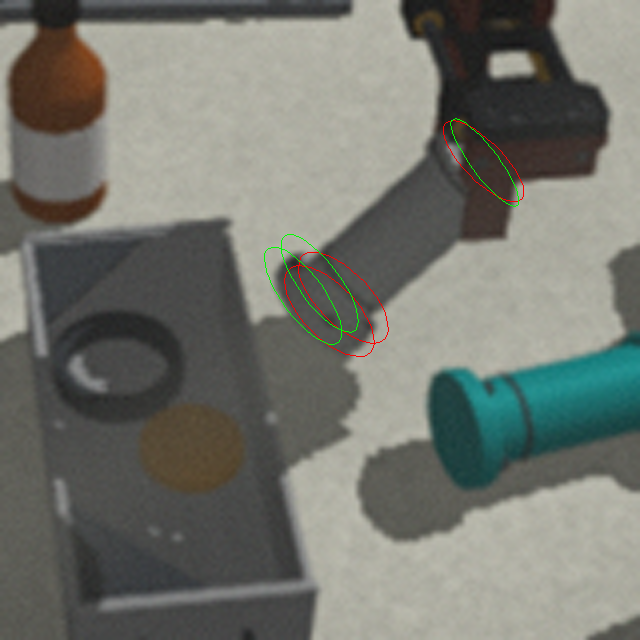

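```bash
python3 -m inch '[[[-1,0.008,0.0013,0,0],[-1,0.008,0.0013,0,0],[-1,0.008,0.0013,0,0],[-1,0.005,0.0008,0.005,0],[-1,0.005,0.0008,0.005,0]]]'
python3 - <<'E'
from h import *
overlay('side',[25,35],'o3.png',(180,340,300,460),4)
E
```

```text
clock: 9.62
tool_pos: [413.5, 110.5, 111.0]
tcp_rot: [-180.0, -0.0, -170.6]
contact_force: [-2.0, 0.0, -3.1]
opening: 55.2
9.625 [413.5 110.5 111. ] [-180.    -0.  -170.6]
```

View pics/o3.png

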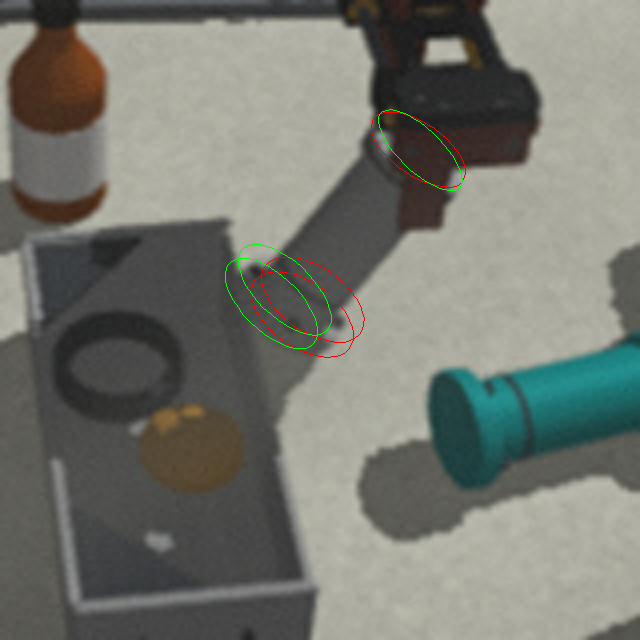

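```bash
python3 -m inch '[[[-1,0.007,0.0011,0,0],[-1,0.007,0.0011,0,0],[-1,0.007,0.0011,0,0],[-1,0.007,0.0011,0,0],[-1,0.007,0.0011,0,0]]]'
python3 - <<'E'
from h import *
overlay('side',[0,10],'o4.png',(180,340,270,430),4)
E
```

```text
clock: 10.3
tool_pos: [449.0, 116.0, 110.5]
tcp_rot: [-180.0, -0.0, -170.6]
contact_force: [-1.9, 0.6, -3.2]
opening: 55.1
10.3 [449.  116.  110.5] [-180.    -0.  -170.6]
```

View pics/o4.png

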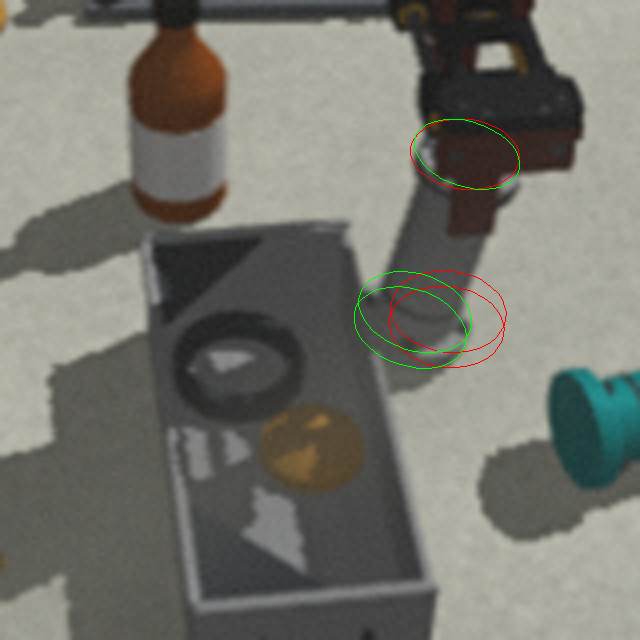

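```bash
python3 -m inch '[[[-1,0.006,0.001,0,0],[-1,0.006,0.001,0,0],[-1,0.004,0.0006,0,0],[-1,0,0,0,0],[-1,0,0,0,0]]]'
python3 - <<'E'
from h import *
overlay('side',[-3,3],'o5.png',(180,340,270,430),4)
E
```

```text
clock: 10.98
tool_pos: [464.5, 118.5, 110.5]
tcp_rot: [-180.0, 0.0, -170.6]
contact_force: [-1.3, -1.1, -4.8]
opening: 55.3
10.975 [464.5 118.5 110.5] [-180.     0.  -170.6]
```

View pics/o5.png

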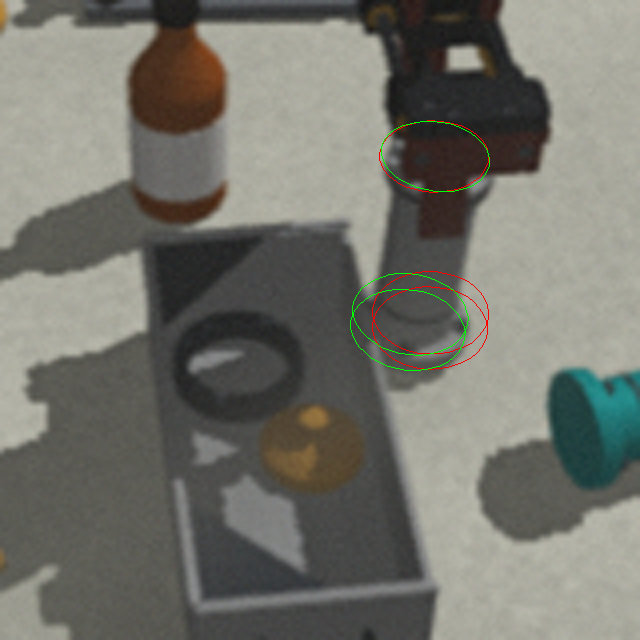

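```bash
python3 -m inch '[[[-1,-0.008,-0.005,0.02,0],[-1,-0.005,-0.02,0.02,-5],[-1,0,-0.03,0.015,-9],[-1,0,-0.035,0,-9.5],[-1,0,-0.035,0,-9.5]]]'; python3 -m inch '[[[-1,0.005,-0.038,0,-9.5],[-1,0.005,-0.038,0,-9.5],[-1,0.005,-0.038,0,-9.5],[-1,0.005,-0.038,0,-9.5],[-1,0.005,-0.035,0,-9.5]]]'; python3 -m inch '[[[-1,0.003,-0.025,0,-9],[-1,0,-0.015,0,-6],[-1,0,-0.002,0,0],[-1,0,0,0,0],[-1,0,0,0,0]]]'
python3 - <<'E'
from h import *
d=snap('wrist','w6.png');print(d['state'])
snap('side','s6.png')
for q in('stand_seat','bolt_knob','stand','housing_foot','housing_center'):
    for l in optics.landmark_of(q,'wrist')[:3]: print(q,l)
E
```

```text
clock: 11.65
tool_pos: [452.2, -7.5, 166.3]
tcp_rot: [180.0, 0.1, 156.1]
contact_force: [0.6, 0.4, -4.5]
opening: 54.8
clock: 12.28
tool_pos: [477.0, -195.2, 165.9]
tcp_rot: [179.9, 0.1, 108.6]
contact_force: [0.6, -0.1, -3.6]
opening: 55.4
clock: 12.9
tool_pos: [479.3, -234.6, 165.6]
tcp_rot: [-180.0, -0.0, 94.0]
contact_force: [-0.4, 0.5, -4.8]
opening: 55.2
{'clock': 12.9, 'q': array([-33.5,  18.7,  98.6,   0. ,  62.7, -37.5]), 'qd': array([ 0.2,  0. , -0.2, -0.1, -0. ,  0.2]), 'joint_torque': array([ -0.2, -48.2, -25.3,   0. ,   0. ,  -0. ]), 'tool_pos': array([ 479.3, -234.6,  165.6]), 'tcp_rot': array([-180.,   -0.,   94.]), 'contact_force': array([-0.4,  0.5, -4.8]), 'torque': array([-0. ,  0. , -0.1]), 'opening': 55.18798176345551}
bolt_knob {'centre': [257.6, 545.7], 'score': 0.86}
stand {'centre': [222.9, 397.5], 'score': 0.82}
```

View pics/w6.png

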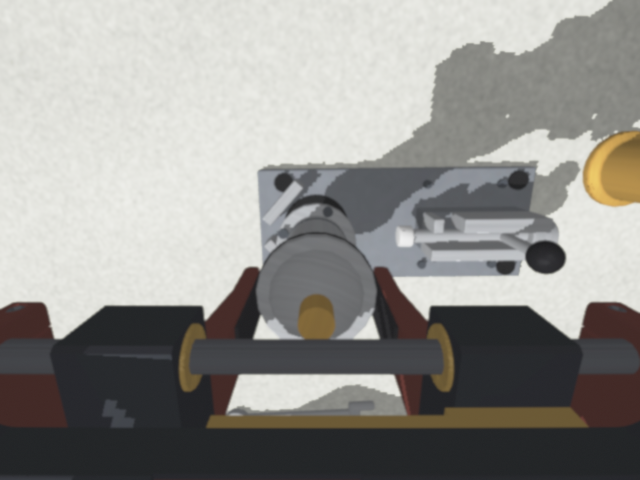

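View pics/s6.png

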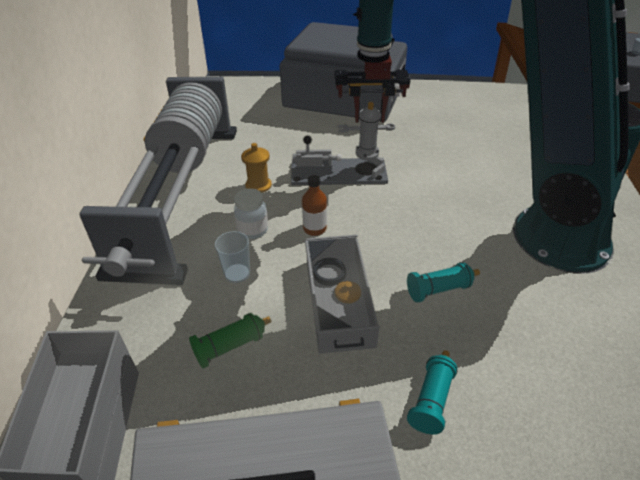

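Run:
```python
import cv2
i=cv2.imread('pics/w6.png')[150:300,240:600];cv2.imwrite('pics/w6c.png',cv2.resize(i,None,fx=2.2,fy=2.2,interpolation=2))
i=cv2.imread('pics/top0.png')[200:330,410:500];cv2.imwrite('pics/t0c.png',cv2.resize(i,None,fx=4,fy=4,interpolation=2))
```

```text
(no output)
```

View pics/w6c.png

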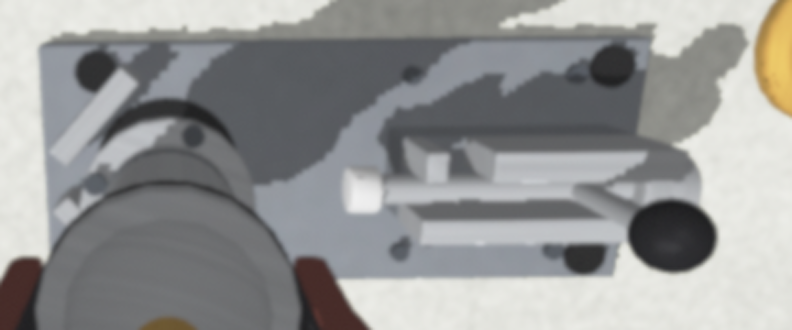

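View pics/t0c.png

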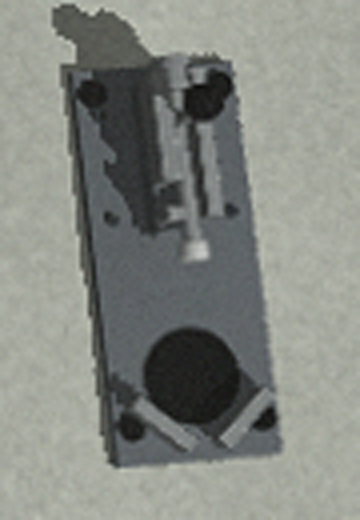

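Run:
```python
from h import *
from scipy.optimize import least_squares as LS
d={n:snap(n) for n in('side','top','wrist')}
W=[((-131,55,12),'wrist',(170.9,258.2)),((131,55,12),'wrist',(168.2,536.4)),((131,-55,12),'wrist',(275,518.6)),((80,0,108),'wrist',(257.3,545.5))]
T=[((131,55,12),'top',(217.5,428)),((131,-55,12),'top',(215.8,467.5)),((-131,-55,12),'top',(313.8,480)),((-131,55,12),'top',(315.5,439.5)),((-80,0,12),'top',(294,458)),((80,0,108),'top',(224,461.5))]
S=[((-131,55,12),'side',(180,387.6)),((131,55,12),'side',(182,291)),((-131,-55,12),'side',(158,383.6)),((80,0,108),'side',(139.8,307.4))]
for nm,obs in(('W',W),('T',T),('S',S),('all',W+T+S)):
    def g(p):
        R=Rn.from_euler('z',p[2],degrees=True).as_matrix()
        return np.concatenate([proj(d[n],R@np.array(P,float)+[p[0],p[1],0])[0]-np.array(c) for P,n,c in obs])
    r=LS(g,[550,-230,3]);c,s=np.cos(np.radians(r.x[2])),np.sin(np.radians(r.x[2]))
    print(nm,r.x,'seat',r.x[0]-80*c,r.x[1]-80*s,'knob',r.x[0]+80*c,r.x[1]+80*s,'\n',r.fun)
print(d['wrist']['state']['tool_pos'],monitor.sense()['clock'])
```

```text
W [ 557.8 -237.5    4.7] seat 478.11058922125704 -244.13676556639388 knob 637.5612036734 -230.88906573457183 
 [-0.2  0.  -1.4  2.6  1.5  2.8  0.3 -3.9]
T [ 556.  -235.6    4.3] seat 476.2610024503179 -241.51155059990418 knob 635.8194045015998 -229.632310942355 
 [-0.8 -0.  -1.6  0.8 -1.1  0.6  0.5 -0.7  0.6 -0.4  2.2 -0.3]
S [ 557.3 -231.9    4.7] seat 477.55910852219637 -238.39923697667945 knob 637.0237739430212 -225.32175701208422 
 [ 0.3  0.4  0.1 -1.  -0.5 -0.3 -0.1  0.8]
all [ 557.5 -236.9    4.6] seat 477.7520421617287 -243.29724602134075 knob 637.2437628290111 -230.55397177216946 
 [-1.3 -0.2 -1.6  2.6  1.3  2.4 -0.2 -4.2 -1.2  0.2 -2.3  1.  -1.8  1.3
  0.   0.1 -0.   0.3  1.7  0.1 -0.7  0.3 -1.1 -0.9 -1.5 -0.4 -1.1  0.9]
[ 479.5 -235.4  165.7] 13.4
```

Run:
```python
from h import *
overlay('wrist',[-5,5],'o6.png',(150,350,220,420),3.5)
overlay('side',[-5,5],'o7.png',(90,200,310,430),5)
d=snap('wrist')
g=d['state']['tool_pos']+[0,0,19]; a=np.radians(d['state']['tcp_rot'][2])
for t in(-8,-4,0,4,8):
    tt=np.radians(t); ax=np.array([np.sin(tt)*np.cos(a),np.sin(tt)*np.sin(a),np.cos(tt)]); print(t,proj(d,[g+37*ax,g+23*ax]).ravel())
```

```text
13.4 [ 479.5 -235.4  165.6] [-180.     0.    93.9]
13.45 [ 479.5 -235.4  165.6] [-180.     0.    93.9]
-8 [356.6 314.9 331.4 315. ]
-4 [351.  314.9 328.2 315. ]
0 [345.  314.9 324.7 315. ]
4 [338.6 314.9 321.1 315. ]
8 [331.9 314.9 317.4 315. ]
```

View pics/o6.png

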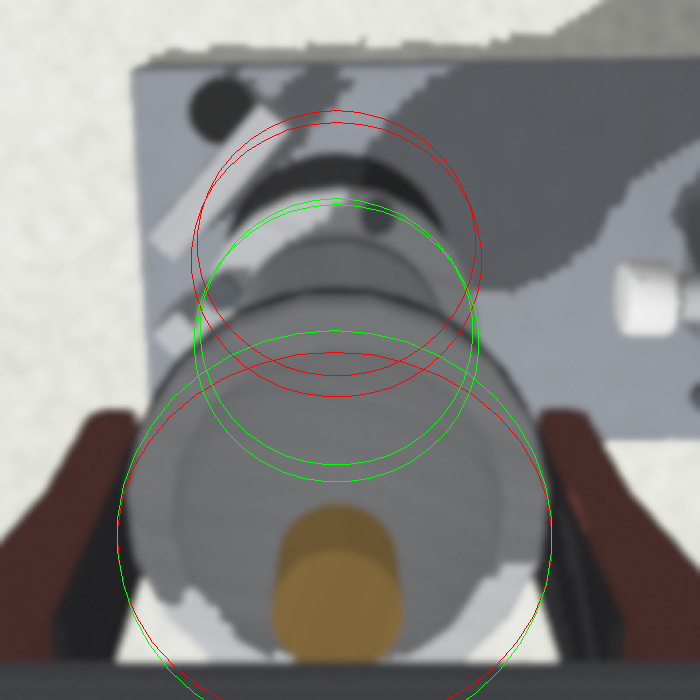

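View pics/o7.png

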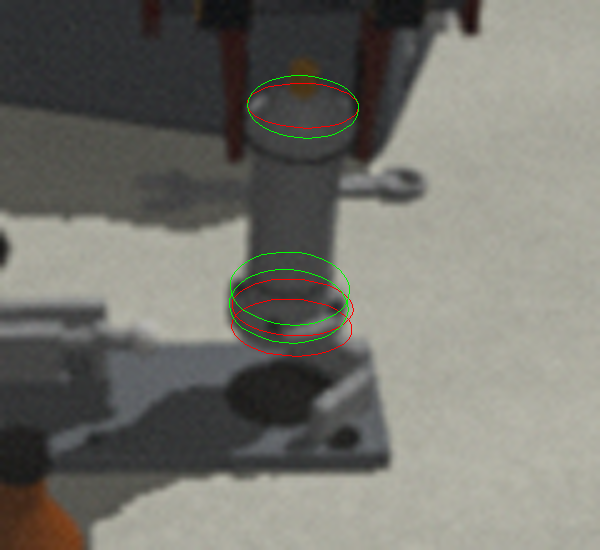

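Run:
```python
from h import *
from scipy.optimize import least_squares as LS
dw=snap('wrist');ds=snap('side')
s=dw['state'];a=np.radians(s['tcp_rot'][2]);e=np.array([np.cos(a),np.sin(a),0]);z=np.array([0,0,1.]);n=np.array([-e[1],e[0],0])
def pts(p,d,h,R,which):
    o,dz,t=p; t=np.radians(t);ax=np.cos(t)*z+np.sin(t)*e;u=np.cos(t)*e-np.sin(t)*z
    g=s['tool_pos']+19*z+o*e+dz*z
    th=np.linspace(0,2*np.pi,90)[:,None];P=proj(d,g+h*ax+R*(np.cos(th)*u+np.sin(th)*n))
    return {'top':P[:,0].min(),'bot':P[:,0].max(),'c':P[:,0].mean()}[which]
obs=[(dw,37,6,'bot',(662/3.5+150)) ,(dw,37,0,'c',324.5),(dw,-7,28,'top',232.),(dw,-107,23,'top',217.7),(dw,-107,32,'top',203.),
 (ds,-7,28,'bot',90+163/5),(ds,-119,32,'bot',90+352/5),(ds,37,0,'c',90+60/5)]
obs=obs[1:]
f=lambda p:np.r_[[pts(p,*o[:4])-o[4] for o in obs]]
r=LS(f,[0,0,0.]);print(r.x,r.fun)
obs=obs[:4];r=LS(lambda p:np.r_[f(p),p[1]/5],[0,0,0.]);print(r.x,r.fun)
```

```text
[ 2.1 -4.3  5.3] [ 0.6 -0.8 -1.5  1.7  1.2 -0.6  0.5]
[ 1.9 -4.9  5.2] [ 0.4 -0.6 -1.5  1.8 -1. ]
```

```bash
python3 -m inch '[[[-1,0.005,-0.004,-0.01,0.6],[-1,0,0,-0.015,0],[-1,0,0,-0.012,0],[-1,0,0,-0.005,0],[-1,0,0,0,0]]]'
python3 -m inch '[[[-1,0,0,-0.001,0],[-1,0,0,-0.001,0],[-1,0,0,-0.001,0],[-1,0,0,-0.001,0],[-1,0,0,-0.001,0]]]'
```

```text
clock: 14.28
tool_pos: [484.0, -239.2, 122.9]
tcp_rot: [-179.9, -0.1, 94.5]
contact_force: [0.8, -0.5, -4.6]
opening: 55.3
clock: 14.9
tool_pos: [484.4, -239.5, 118.6]
tcp_rot: [-180.0, 0.0, 94.5]
contact_force: [-0.1, 0.9, -4.5]
opening: 55.2
```

```bash
python3 -m inch '[[[-1,0,0,-0.0005,0],[-1,0,0,-0.0005,0],[-1,0,0,-0.0005,0],[-1,0,0,-0.0005,0],[-1,0,0,-0.0005,0]]]'
python3 -m inch '[[[-1,0,0,-0.0005,0],[-1,0,0,-0.0005,0],[-1,0,0,-0.0005,0],[-1,0,0,-0.0005,0],[-1,0,0,-0.0005,0]]]'
python3 - <<'E'
from h import *
snap('side','s8.png'); snap('wrist','w8.png')
i=cv2.imread('pics/s8.png')[90:200,310:430];j=cv2.imread('pics/w8.png')[150:350,220:420]
cv2.imwrite('pics/c8.png',np.hstack([cv2.resize(i,(393,360),interpolation=2),cv2.resize(j,(360,360),interpolation=2)]))
E
```

```text
clock: 15.52
tool_pos: [484.8, -240.6, 117.5]
tcp_rot: [180.0, 0.1, 94.5]
contact_force: [-3.9, -2.1, 11.9]
opening: 55.1
clock: 16.15
tool_pos: [485.8, -242.3, 116.9]
tcp_rot: [179.8, 0.3, 94.6]
contact_force: [-5.1, -5.2, 23.4]
opening: 55.0
```

View pics/c8.png

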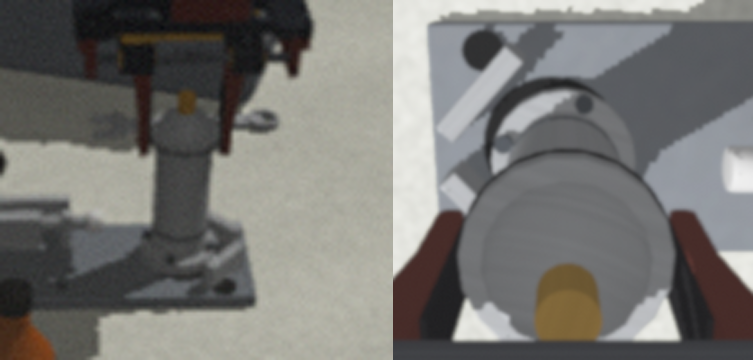

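```bash
cat > fit.py <<'E'
from h import *
from scipy.optimize import least_squares as LS
def fitw(dw,rows,dz0=-4.5):
    s=dw['state'];a=np.radians(s['tcp_rot'][2]);e=np.array([np.cos(a),np.sin(a),0]);z=np.array([0,0,1.]);n=np.array([-e[1],e[0],0])
    def pts(p,h,R,which):
        o,dz,t=p; t=np.radians(t);ax=np.cos(t)*z+np.sin(t)*e;u=np.cos(t)*e-np.sin(t)*z
        g=s['tool_pos']+19*z+o*e+dz*z
        th=np.linspace(0,2*np.pi,90)[:,None];P=proj(dw,g+h*ax+R*(np.cos(th)*u+np.sin(th)*n))
        return {'top':P[:,0].min(),'c':P[:,0].mean()}[which]
    ob=[(37,0,'c'),(-7,28,'top'),(-107,23,'top'),(-107,32,'top')]
    r=LS(lambda p:np.r_[[pts(p,*o)-c for o,c in zip(ob,rows)],(p[1]-dz0)],[0,0,0.]);o,dz,t=r.x
    print('off,dz,tilt',r.x,r.fun,'foot',s['tool_pos']+19*z+o*e+dz*z-119*(np.cos(np.radians(t))*z+np.sin(np.radians(t))*e),s['tool_pos'],s['contact_force'])
E
python3 - <<'E'
from fit import *
fitw(snap('wrist'),[326.7,233.3,213.9,198.3])
i=cv2.imread('pics/w8.png')[150:350,220:440];cv2.imwrite('pics/w8c.png',cv2.resize(i,None,fx=3.5,fy=3.5,interpolation=2))
E
```

```text
off,dz,tilt [ 1.8 -5.2  3.7] [ 1.1 -1.8 -1.7  2.4 -0.7] foot [ 486.4 -248.2   11.9] [ 485.9 -242.3  116.9] [-5.2 -3.5 22.1]
```

View pics/w8c.png

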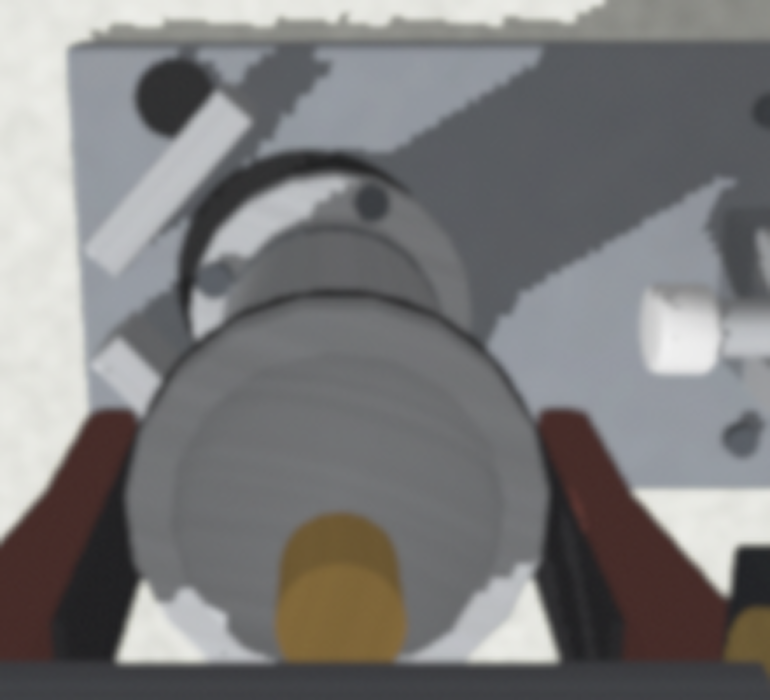

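```bash
python3 -m inch '[[[-1,0,0,0.0025,0],[-1,-0.002,0,0,0],[-1,-0.002,0,0,0],[-1,-0.002,0,0,0],[-1,-0.002,0,0,0]]]'
python3 -m inch '[[[-1,-0.001,0,0,0],[-1,-0.001,0,0,0],[-1,0,0,0,0],[-1,0,0,0,0],[-1,0,0,0,0]]]'
python3 - <<'E'
from fit import *
snap('wrist','w9.png')
i=cv2.imread('pics/w9.png')[150:350,220:440];cv2.imwrite('pics/w9c.png',cv2.resize(i,None,fx=3.5,fy=3.5,interpolation=2))
E
```

```text
clock: 16.92
tool_pos: [480.0, -240.7, 117.3]
tcp_rot: [179.6, 0.2, 94.4]
contact_force: [5.9, -0.3, 5.1]
opening: 55.7
clock: 17.55
tool_pos: [478.6, -240.7, 117.3]
tcp_rot: [179.6, 0.2, 94.4]
contact_force: [7.4, -0.1, 4.7]
opening: 55.2
```

View pics/w9c.png

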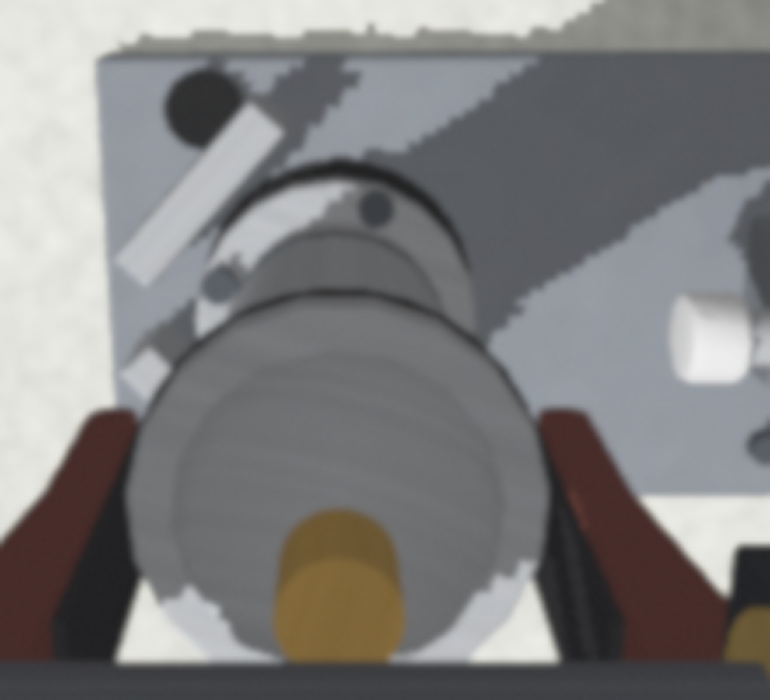

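Run:
```python
from fit import *
d=snap('wrist')
fitw(d,[324.,232.9,216,201.4])
fitw(d,[324.,232.9,216,201.4],-3.5)
fitw(d,[324.3,233,214.6,199.7])
snap('side','s9.png')
i=cv2.imread('pics/s9.png')[90:200,310:430];cv2.imwrite('pics/s9c.png',cv2.resize(i,None,fx=5,fy=5,interpolation=2))
```

```text
off,dz,tilt [ 2.  -5.2  4.9] [ 1.1 -1.9 -1.2  2.  -0.7] foot [ 479.3 -248.8   12.6] [ 478.6 -240.7  117.4] [7.1 0.1 3.3]
off,dz,tilt [ 2.4 -4.3  5. ] [ 1.3 -2.1 -1.1  2.  -0.8] foot [ 479.3 -248.7   13.5] [ 478.6 -240.7  117.4] [7.1 0.1 3.3]
off,dz,tilt [ 2.1 -5.4  4.3] [ 1.3 -2.2 -1.2  2.2 -0.9] foot [ 479.2 -247.5   12.3] [ 478.6 -240.7  117.4] [7.1 0.1 3.3]
```

View pics/s9c.png

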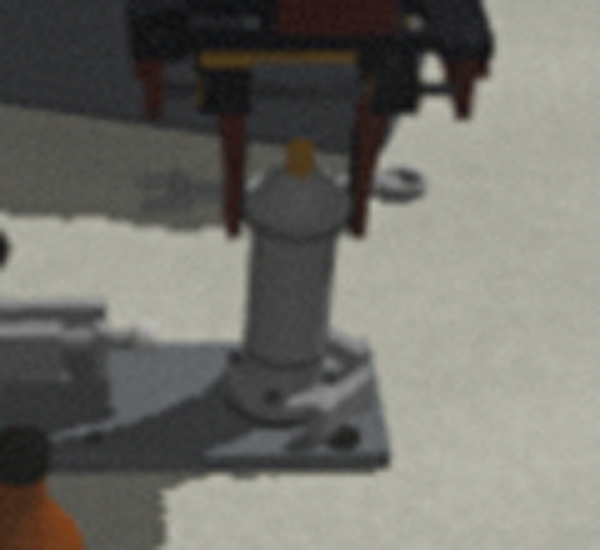

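Run:
```python
from fit import *
d={n:snap(n) for n in('side','wrist','top')}
F={'side':(557.3,-231.9,4.7),'wrist':(557.8,-237.5,4.7),'top':(556,-235.6,4.3)}
C={'side':(90,200,310,430,3.2),'wrist':(150,320,220,420,1.9),'top':(270,330,430,490,4)}
out=[]
for n in d:
    x,y,w=F[n]; R=Rn.from_euler('z',w,degrees=True).as_matrix(); r0,r1,c0,c1,s=C[n]
    im=cv2.resize(d[n]['img'][r0:r1,c0:c1,::-1],None,fx=s,fy=s,interpolation=2)
    def dr(P,col):
        p=((proj(d[n],np.array(P)@R.T+[x,y,0])[:,::-1]-[c0,r0]+.5)*s).astype(int);cv2.polylines(im,[p.reshape(-1,1,2)],False,col,1)
    th=np.linspace(0,2*np.pi,60)
    for z,r,col in((12,32,(0,0,255)),(24,32,(0,255,0)),(24,23,(0,255,0)),(124,23,(0,255,0)),(124,28,(255,0,255))):
        dr(np.c_[-80+r*np.cos(th),r*np.sin(th),0*th+z],col)
    dr([(-131,-55,12),(-131,55,12),(131,55,12),(131,-55,12)],(255,255,0))
    out.append(im)
H=max(o.shape[0] for o in out);out=[np.pad(o,((0,H-o.shape[0]),(0,0),(0,0))) for o in out]
o=np.hstack(out);print(o.shape);cv2.imwrite('pics/o9.png',o[:, :1100] if o.shape[1]<=800 else cv2.resize(o,(800,int(H*800/o.shape[1]))))
```

```text
(352, 1004, 3)
```

View pics/o9.png

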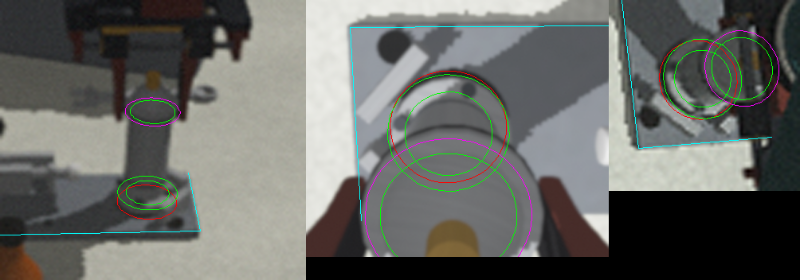

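```bash
python3 -m inch '[[[-1,0.002,0,0,0],[-1,0.002,0,0,0],[-1,0,0,-0.001,0],[-1,0,0,-0.001,0],[-1,0,0,0,0]]]'
python3 - <<'E'
from fit import *
snap('wrist','w10.png')
i=cv2.imread('pics/w10.png')[150:350,220:440];cv2.imwrite('pics/w10c.png',cv2.resize(i,None,fx=3.5,fy=3.5,interpolation=2))
E
```

```text
clock: 18.48
tool_pos: [480.2, -242.0, 116.9]
tcp_rot: [179.8, 0.3, 94.5]
contact_force: [-2.2, -4.7, 22.5]
opening: 55.2
```

View pics/w10c.png

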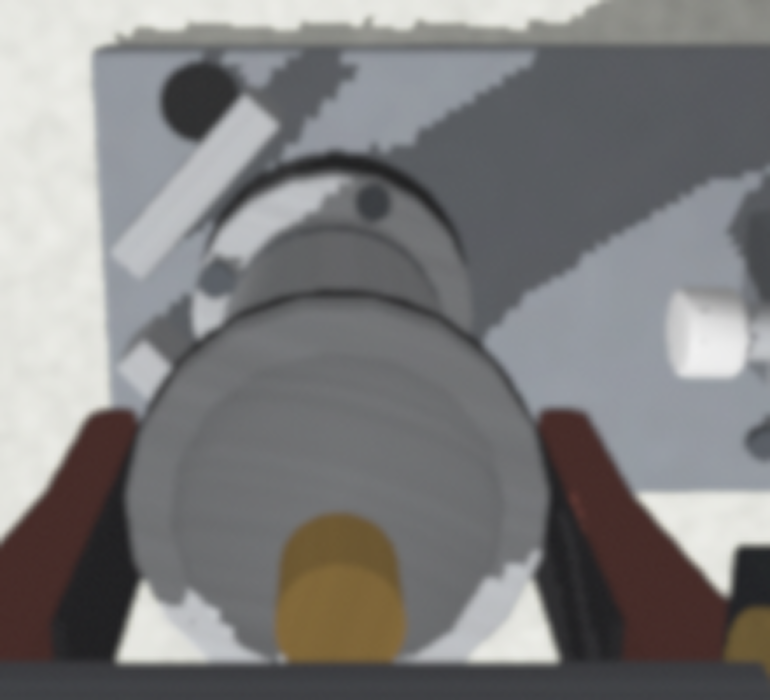

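```bash
python3 -m inch '[[[-1,0,0,0.0012,0],[-1,0,0,0.0011,0],[-1,0,0,0,0],[-1,0,0,0,0],[0.4,0,0,0,0]]]'
python3 -m inch '[[[0.6,0,0,0,0],[0.9,0,0,0,0],[1,0,0,0,0],[1,0,0,0,0],[1,0,0,0,0]]]'
python3 - <<'E'
from fit import *
snap('wrist','w11.png')
i=cv2.imread('pics/w11.png')[150:350,220:440];cv2.imwrite('pics/w11c.png',cv2.resize(i,None,fx=3.5,fy=3.5,interpolation=2))
E
```

```text
clock: 19.15
tool_pos: [477.9, -239.0, 116.1]
tcp_rot: [-179.9, -0.1, 94.5]
contact_force: [0.3, -0.1, -0.3]
opening: 60.7
clock: 19.77
tool_pos: [478.4, -239.5, 116.4]
tcp_rot: [-180.0, -0.0, 94.5]
contact_force: [-0.4, -0.2, 0.2]
opening: 87.9
```

View pics/w11c.png

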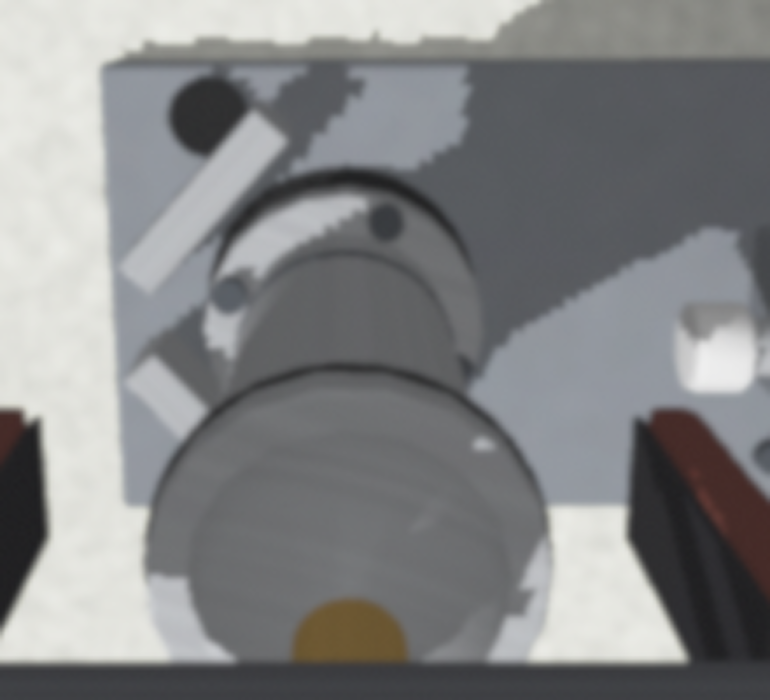

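```bash
python3 -m inch '[[[1,0,0,0.01,0],[1,0,0,0.03,0],[1,0,0,0.035,0],[1,0,0,0.03,0],[1,0,0,0.0,0]]]'
cat > ov.py <<'E'
from fit import *
F={'side':(557.3,-231.9,4.7),'wrist':(557.8,-237.5,4.7),'top':(556,-235.6,4.3)}
C={'side':(90,200,270,430,3.),'wrist':(150,420,180,560,1.3),'top':(200,330,410,500,3)}
def ov(fn,names=('side','wrist','top')):
    d={n:snap(n) for n in names};out=[]
    for n in d:
        x,y,w=F[n]; R=Rn.from_euler('z',w,degrees=True).as_matrix(); r0,r1,c0,c1,s=C[n]
        im=cv2.resize(d[n]['img'][r0:r1,c0:c1,::-1],None,fx=s,fy=s,interpolation=2)
        def dr(P,col):
            p=((proj(d[n],np.array(P)@R.T+[x,y,0])[:,::-1]-[c0,r0]+.5)*s).astype(int);cv2.polylines(im,[p.reshape(-1,1,2)],False,col,1)
        th=np.linspace(0,2*np.pi,60)
        for z,r,col in((12,32,(0,0,255)),(24,32,(0,255,0)),(138,28,(0,255,0)),(124,28,(255,0,255)),(168,5,(0,255,255))):
            dr(np.c_[-80+r*np.cos(th),r*np.sin(th),0*th+z],col)
        dr([(-131,-55,12),(-131,55,12),(131,55,12),(131,-55,12)],(255,255,0))
        out.append(im)
    H=max(o.shape[0] for o in out);out=[np.pad(o,((0,H-o.shape[0]),(0,0),(0,0))) for o in out]
    o=np.hstack(out);print(o.shape,d[names[0]]['state']['clock'])
    if o.shape[1]>800:o=cv2.resize(o,(800,int(H*800/o.shape[1])))
    cv2.imwrite('pics/'+fn,o)
E
python3 -c "
from ov import *
ov('o12.png',('side','top'));ov('o13.png',('wrist',))"
```

```text
clock: 20.45
tool_pos: [480.1, -240.6, 224.4]
tcp_rot: [179.7, 0.2, 94.5]
contact_force: [-0.2, -0.0, 0.6]
opening: 87.7
(390, 750, 3) 20.45
(351, 494, 3) 20.55
```

View pics/o12.png

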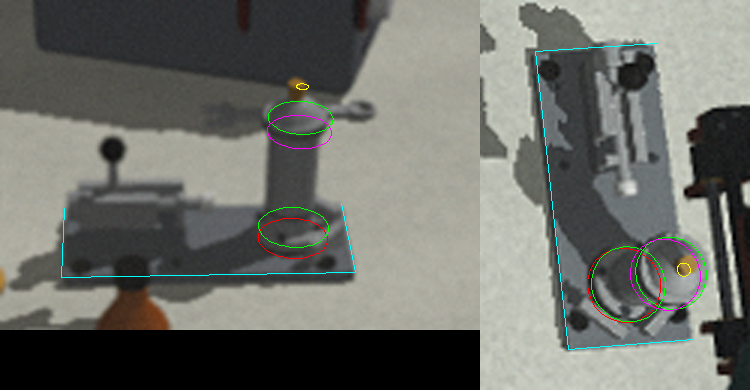

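View pics/o13.png

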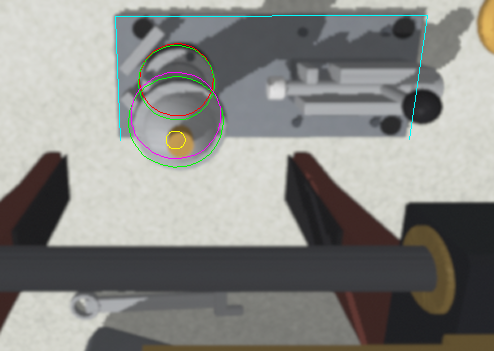

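Run:
```python
from fit import *
d=snap('wrist','w14.png');t=snap('top','t14.png')
a=cv2.resize(d['img'][150:290,250:400,::-1],(428,400),interpolation=2)
b=cv2.resize(t['img'][270:330,430:485,::-1],(366,400),interpolation=2)
cv2.imwrite('pics/c14.png',np.hstack([a,b]))
for n in('wrist','top','side'):
    if n=='side': snap(n)
    for q in('housing_center','housing_foot','stand_seat','bolt_knob'):
        for l in optics.landmark_of(q,n)[:6]: print(n,q,round(l['score'],2),np.array(l['centre']))
```

```text
wrist housing_center 0.27 [164.3 579.4]
wrist housing_foot 0.7 [215.  318.4]
wrist bolt_knob 0.55 [229.6 507.5]
top housing_center 0.89 [195.7 231.6]
top housing_center 0.78 [289.9 469.9]
top housing_center 0.72 [338.6 186.6]
top housing_center 0.72 [358.6 292.9]
top housing_foot 0.92 [290.3 458.1]
top housing_foot 0.91 [173.2 214.6]
top housing_foot 0.78 [329.3 281.6]
top housing_foot 0.42 [265.6 453.5]
top stand_seat 0.67 [288.9 457.1]
top bolt_knob 0.62 [225.7 459.4]
side housing_center 0.94 [332.  235.7]
side housing_center 0.87 [280.7 449.9]
side housing_center 0.8 [144.1 365.1]
side housing_center 0.57 [386.8 434.1]
side housing_foot 0.94 [285.2 414.3]
side housing_foot 0.67 [420.5 428.6]
side housing_foot 0.67 [349.6 194.6]
side housing_foot 0.58 [165.1 366.7]
side stand_seat 0.7 [166.6 367.6]
side bolt_knob 0.48 [138.5 307.3]
```

View pics/c14.png

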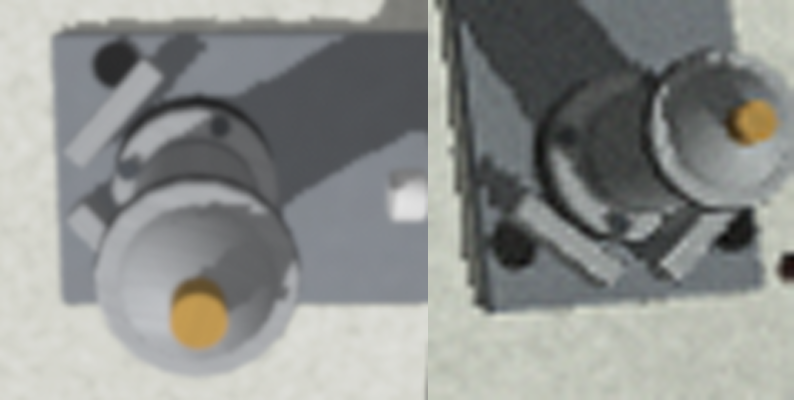

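```bash
python3 -m inch '[[[1,0.03,0.002,0,0],[1,0.04,0.003,0,0],[1,0.045,0.003,-0.01,0],[1,0.035,0.002,-0.015,0],[1,0.007,0,-0.01,0]]]'
python3 - <<'E'
from fit import *
d=snap('wrist','w15.png');print(d['state']['tool_pos'],d['state']['tcp_rot'])
for l in optics.landmark_of('bolt_knob','wrist')[:3]: print(l,plane(ray(d,l['centre']),108))
for l in optics.trace('bolt_knob','wrist')[:2]: print(l['score'],l['extent'])
print(proj(d,[637,-230,108]))
E
```

```text
clock: 21.98
tool_pos: [637.1, -229.1, 185.3]
tcp_rot: [-180.0, -0.0, 94.6]
contact_force: [-0.5, 0.3, 0.8]
opening: 88.3
[ 637.1 -229.1  185.3] [-180.    -0.    94.6]
{'centre': [241.0, 324.2], 'score': 0.75} [ 643.5 -228.7  108. ]
0.58 [306.4, 220.5, 335.3, 255.2]
[[242.  315.5]]
```

View pics/w15.png

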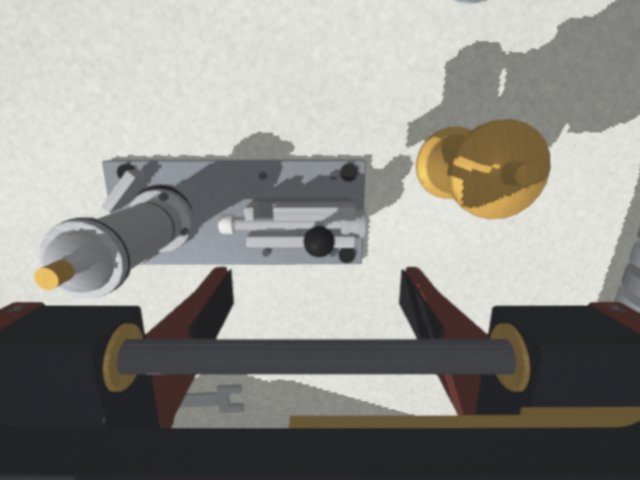

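```bash
python3 -m inch '[[[1,0.002,0,-0.03,0],[1,0,0,-0.035,0],[1,0,0,-0.02,0],[1,0,0,-0.006,0],[0,0,0,0,0]]]'
python3 -m inch '[[[-0.3,0,0,0,0],[-0.6,0,0,0,0],[-1,0,0,0,0],[-1,0,0,0,0],[-1,0,0,0,0]]]'
python3 - <<'E'
from fit import *
d=snap('wrist','w16.png')
E
```

```text
clock: 22.75
tool_pos: [637.0, -229.8, 96.2]
tcp_rot: [180.0, 0.0, 94.5]
contact_force: [0.4, -1.1, -0.6]
opening: 81.2
clock: 23.38
tool_pos: [637.5, -229.4, 95.4]
tcp_rot: [-180.0, -0.0, 94.5]
contact_force: [-0.4, 0.5, -0.7]
opening: 31.4
```

View pics/w16.png

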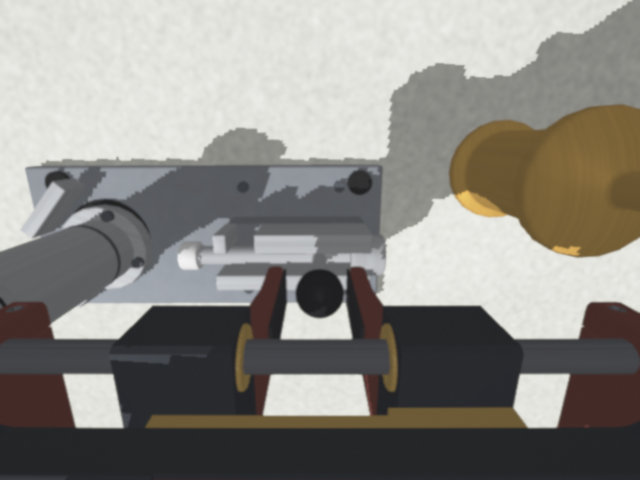

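```bash
python3 -m inch '[[[-1,0,0,0,0],[-1,0,0,0,0],[-1,0,0,0,0],[-1,0,0,0,0],[-1,0,0,0,0]]]'
python3 - <<'E'
from fit import *
d=snap('wrist','w17.png');p=d['state']['tool_pos']
print(proj(d,[p+[0,0,108-p[2]]]))
for y in(-6,6): print(y,proj(d,[p+[0,y,108-p[2]]]))
E
```

```text
clock: 24.05
tool_pos: [637.6, -229.5, 95.5]
tcp_rot: [180.0, 0.0, 94.5]
contact_force: [3.5, 0.5, -0.7]
opening: 22.3
[[293.  315.3]]
-6 [[304.1 314.3]]
6 [[281.7 316.2]]
```

View pics/w17.png

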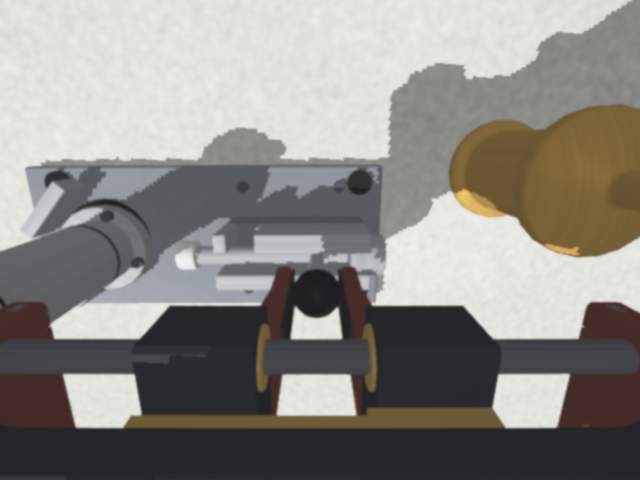

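```bash
python3 -m inch '[[[-1,-0.01,-0.0008,0,0],[-1,-0.012,-0.001,0,0],[-1,-0.012,-0.001,0,0],[-1,-0.012,-0.001,0,0],[-1,-0.003,-0.0002,0,0]]]'
```

```text
clock: 24.72
tool_pos: [590.6, -233.4, 95.8]
tcp_rot: [179.7, 0.0, 94.4]
contact_force: [15.4, 3.7, -8.9]
opening: 22.4
```

```bash
python3 -m inch '[[[-1,-0.0015,0,0,0],[-1,0,0,0,0],[-1,-0.0005,0.006,-0.0003,0],[-1,-0.0005,0.006,-0.0009,0],[-1,0,0,0,0]]]'
```

```text
clock: 25.35
tool_pos: [590.0, -222.8, 95.5]
tcp_rot: [179.5, 0.2, 94.5]
contact_force: [11.8, -1.5, -4.1]
opening: 22.5
```

```bash
python3 -m inch '[[[-1,-0.0005,0.0055,-0.0015,0],[-1,-0.0005,0.0055,-0.0019,0],[-1,-0.0003,0.0075,-0.0038,0],[-1,-0.0003,0.007,-0.005,0],[-1,0,0,0,0]]]'
python3 - <<'E'
from fit import *
snap('wrist','w18.png')
E
```

```text
clock: 25.98
tool_pos: [588.3, -196.8, 83.9]
tcp_rot: [179.5, 0.2, 94.5]
contact_force: [10.3, 1.5, 1.7]
opening: 22.4
```

View pics/w18.png

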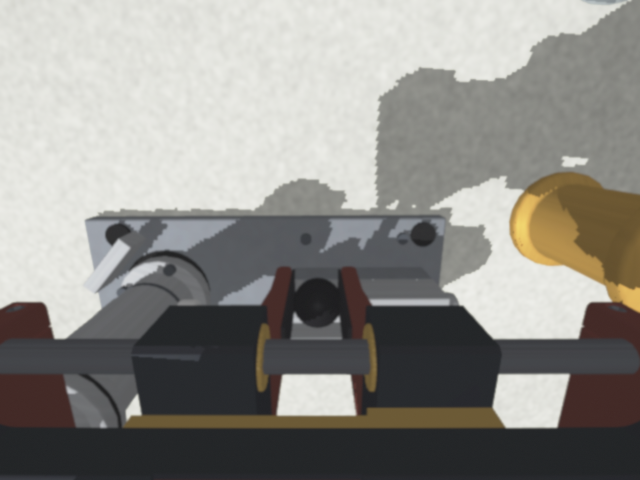

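```bash
python3 -m inch '[[[-1,0,0.0015,-0.001,0],[-1,0,0.0015,-0.001,0],[-1,0,0.0015,-0.001,0],[-1,0,0,0,0],[-1,0,0,0,0]]]'
```

```text
clock: 26.65
tool_pos: [588.1, -192.9, 81.0]
tcp_rot: [179.6, 0.2, 94.5]
contact_force: [8.9, 0.6, 1.5]
opening: 22.4
```

```bash
python3 -m inch '[[[-1,0,0.002,-0.001,0],[-1,0,0.002,-0.001,0],[-1,0,0,0,0],[-1,0,0,0,0],[-1,0,0,0,0]]]'
python3 - <<'E'
from fit import *
snap('wrist','w19.png');snap('side','s19.png')
i=cv2.imread('pics/s19.png')[90:200,270:430];j=cv2.imread('pics/w19.png')[180:380,220:420]
cv2.imwrite('pics/c19.png',np.hstack([cv2.resize(i,(524,360),interpolation=2),cv2.resize(j,(270,360)[::1] if 0 else (270,270),interpolation=2) if 0 else cv2.resize(j,(276,360),interpolation=2)]))
E
```

```text
clock: 27.28
tool_pos: [587.7, -189.2, 78.6]
tcp_rot: [179.6, 0.2, 94.5]
contact_force: [9.0, -0.5, -0.1]
opening: 22.3
```

View pics/c19.png

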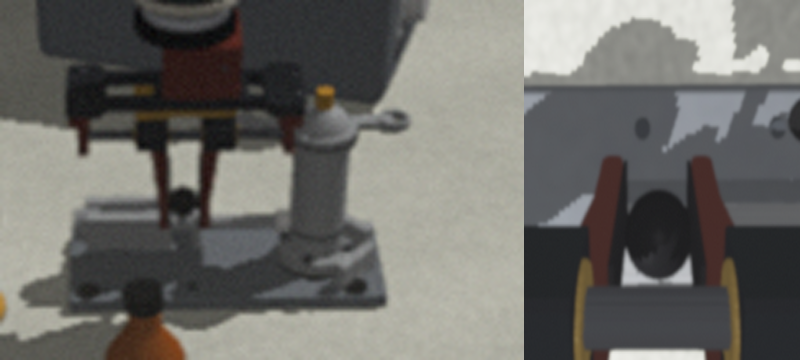

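View pics/w19.png

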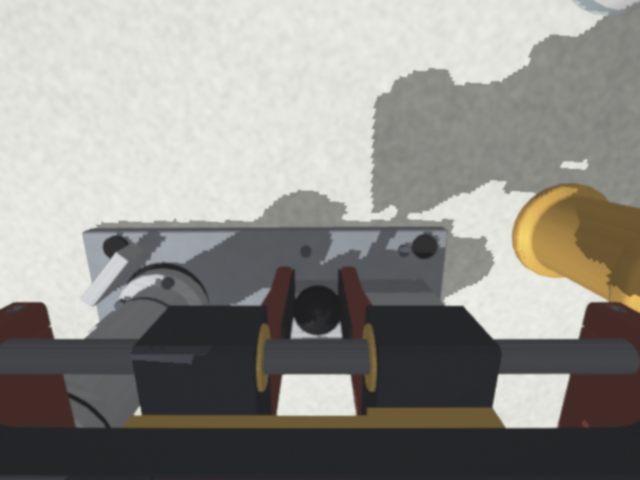

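Run:
```python
from fit import *
d=snap('wrist')
def th(pos,rot,px):
    dd=dict(d);dd['state']=dict(d['state'],tool_pos=np.array(pos),tcp_rot=np.array(rot))
    o,v=ray(dd,px); w=np.radians(4.6);yv=np.array([-np.sin(w),np.cos(w),0])
    org=np.array([556.9,-236,0])
    a=(o-org)@yv; b=v@yv
    # minimise | (y,z-50)|-58
    best=[]
    for t in np.linspace(50,300,20000):
        y=a+t*b; z=o[2]+t*v[2]-50
        best.append((y,z))
    B=np.array(best);r=np.hypot(B[:,0],B[:,1]);i=np.argmin(abs(r-58)+100*(B[:,1]<0)); print(B[i]+[0,50],'th',np.arctan2(*B[i]),'r',r[i], 'tcp y,z',(np.array(pos)-org)@yv,pos[2])
th([637.6,-229.5,95.5],[180,0,94.5],(293,318))
th([588.3,-196.8,83.9],[179.5,.2,94.5],(302,318))
th([587.7,-189.2,78.6],[179.6,.2,94.5],(310,318))
```

```text
[  0. 108.] th 2.1401855876589206e-05 r 57.99671199527516 tcp y,z 0.007009516626688306 95.5
[32.6 98. ] th 0.595920682534772 r 58.001670002890926 tcp y,z 36.55548581155871 83.9
[36.9 94.7] th 0.6903302024042742 r 58.00002391346864 tcp y,z 44.17912464242352 78.6
```

```bash
python3 -m inch '[[[-1,0,0.001,-0.002,0],[-1,0,0.001,-0.001,0],[-1,0,0,0,0],[-1,0,0,0,0],[-1,0,0,0,0]]]'
python3 - <<'E'
from fit import *
snap('wrist','w20.png')
for l in optics.landmark_of('bolt_knob','wrist')[:3]: print(l)
E
```

```text
clock: 28.05
tool_pos: [589.7, -188.4, 77.7]
tcp_rot: [179.4, 0.4, 94.5]
contact_force: [9.4, -3.0, 9.5]
opening: 22.4
{'centre': [310.4, 317.8], 'score': 0.71}
```

View pics/w20.png

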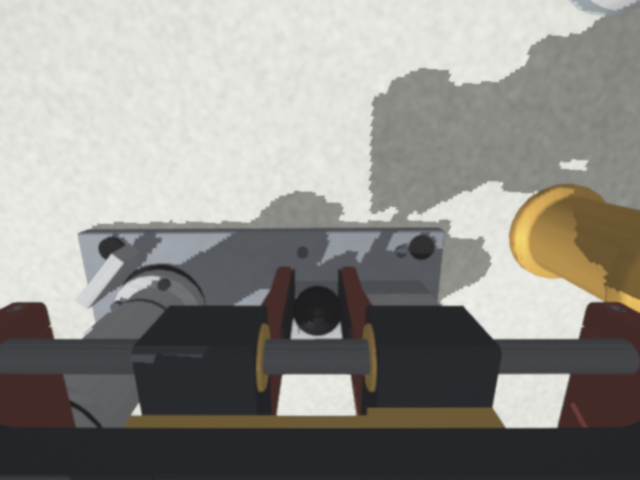

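```bash
python3 -m inch '[[[-1,0,0,0.0005,0],[-0.2,0,0,0,0],[0.1,0,0,0,0],[0.3,0,0,0,0],[0.3,0,0,0,0]]]'
python3 - <<'E'
from fit import *
snap('wrist','w21.png')
E
```

```text
clock: 28.78
tool_pos: [582.8, -185.1, 74.0]
tcp_rot: [-179.9, -0.1, 94.5]
contact_force: [-0.2, -0.7, 0.2]
opening: 56.4
```

View pics/w21.png

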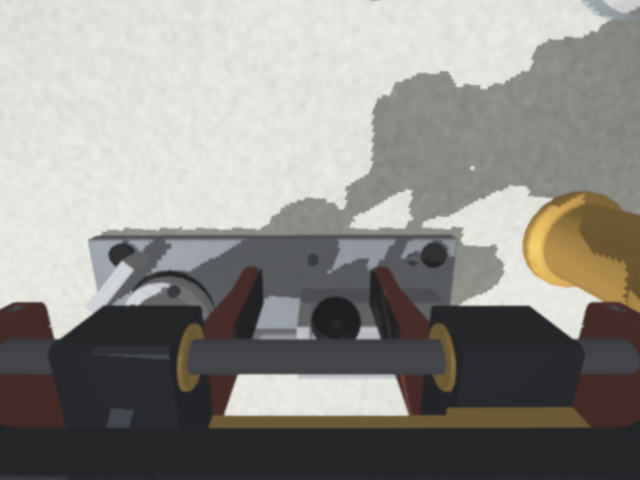

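```bash
python3 -m inch '[[[0.3,0.005,0,0.002,0],[0.3,0,0,0.02,0],[0.3,0,0,0.03,0],[0.3,0,0,0.04,0],[0.3,0,0,0.04,0]]]'
python3 -m inch '[[[0.3,-0.01,0.03,0.02,0],[0.3,-0.01,0.04,0.01,0],[0.3,-0.01,0.03,0,0],[0.3,0,0,0,0],[0.3,0,0,0,0]]]'
python3 - <<'E'
from ov import *
ov('o22.png',('side','top'))
d=snap('wrist','w22.png')
for n in('side','top','wrist'):
    for l in optics.landmark_of('bolt_knob',n)[:2]: print(n,l)
E
```

```text
clock: 29.45
tool_pos: [589.3, -185.3, 207.6]
tcp_rot: [-180.0, -0.0, 94.5]
contact_force: [-0.8, 0.1, -0.2]
opening: 57.0
clock: 30.08
tool_pos: [559.8, -86.0, 236.6]
tcp_rot: [180.0, 0.0, 94.5]
contact_force: [-0.0, 0.6, -0.2]
opening: 57.2
(390, 750, 3) 30.075
side {'centre': [150.6, 323.7], 'score': 0.43}
wrist {'centre': [323.3, 342.5], 'score': 0.94}
```

View pics/o22.png

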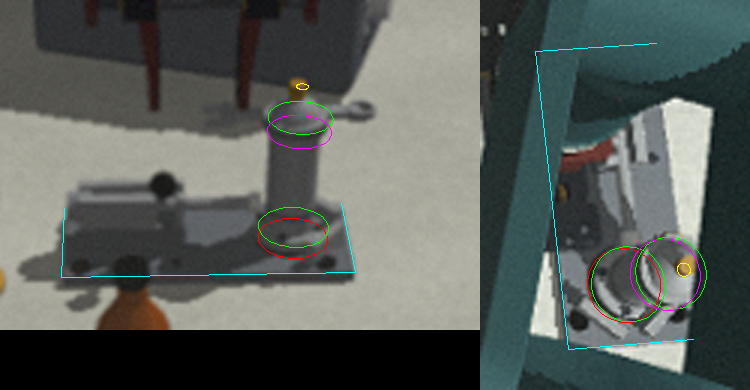

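View pics/w22.png

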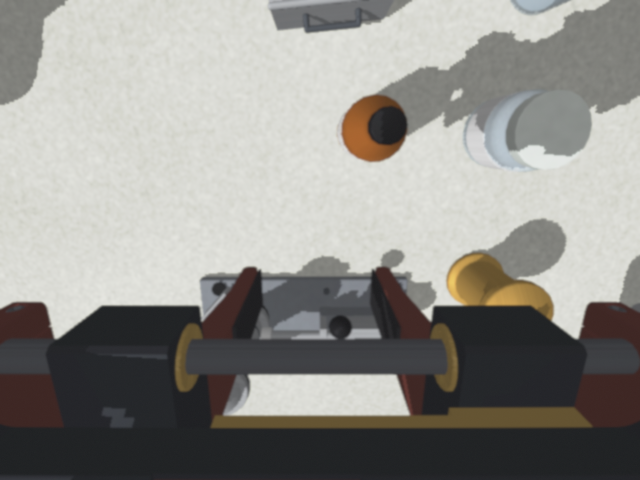

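Run:
```python
from ov import *
d={n:snap(n) for n in('side','wrist')}
for n in d:
    x,y,w=F[n]; R=Rn.from_euler('z',w,degrees=True).as_matrix()
    for sl in(.043,.047):
        for t in(.5,.6,.7): print(n,sl,t,proj(d[n],R@np.array([80-sl*1e3,58*np.sin(t),50+58*np.cos(t)])+[x,y,0]))
im=d['side']['img'][120:200,270:400,::-1];cv2.imwrite('pics/s23.png',cv2.resize(im,None,fx=6,fy=6,interpolation=2))
w=d['wrist']['img'][260:400,190:420,::-1];cv2.imwrite('pics/w23.png',cv2.resize(w,None,fx=3.4,fy=3.4,interpolation=2))
```

```text
side 0.043 0.5 [[147.4 324.9]]
side 0.043 0.6 [[149.5 324.9]]
side 0.043 0.7 [[151.6 325. ]]
side 0.047 0.5 [[147.4 326.4]]
side 0.047 0.6 [[149.4 326.5]]
side 0.047 0.7 [[151.6 326.5]]
wrist 0.043 0.5 [[340.5 338.9]]
wrist 0.043 0.6 [[334.5 338.7]]
wrist 0.043 0.7 [[328.7 338.6]]
wrist 0.047 0.5 [[340.5 334.9]]
wrist 0.047 0.6 [[334.6 334.8]]
wrist 0.047 0.7 [[328.7 334.7]]
```

View pics/s23.png

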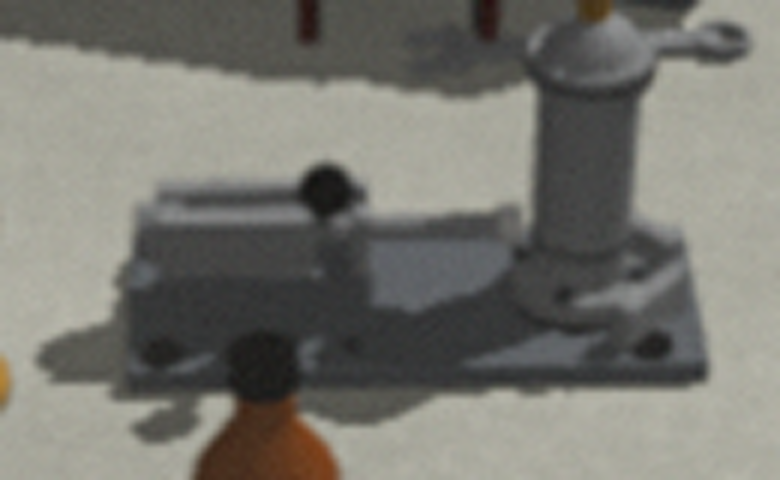

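View pics/w23.png

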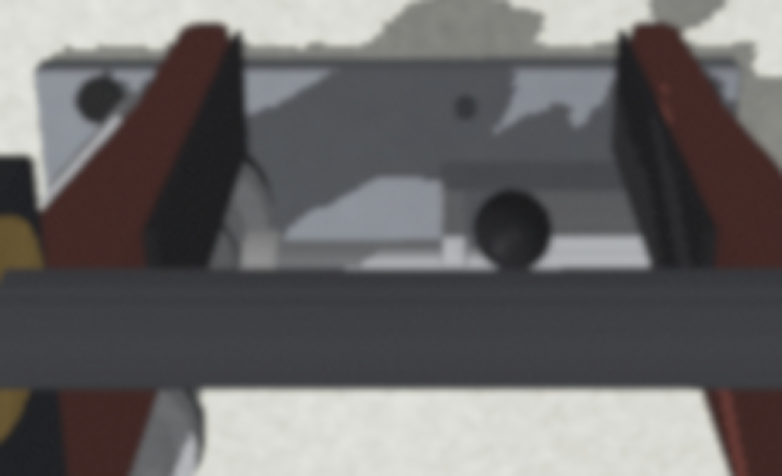

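Run:
```python
from h import *
s=monitor.sense();print(s['clock'],s['contact_force'],np.abs(s['qd']).max())
print(ticket.job_done())
```

```text
30.475 [ 0.2  0.3 -0.1] 0.27873497732466485
the job is handed in; nothing more can be done
None
```

The housing is out of the tray and standing upright in the stand, nipple up, and the bolt is forward with its handle held in the notch. I handed in at 30.5 s with the gripper clear and touching nothing.

- **Freeing:** I gripped the steel housing by its clamp flange, slid it about 54 mm right along the back wall and lifted it. It did not bind.
- **Righting:** It still leaned about 40° in the grip, so I pushed its foot gently (about 2 N) against the tray's outer front wall until it was nearly upright.
- **Setting down:** I set it on the plate with about 22 N, slid it against the V fence and let go.
- **Bolt:** I pushed the knob about 48 mm forward, swung it over until it met the stop, and let go.

**Last checks**
- **Knob:** In the side view it matches 0.043 m of slide and 0.70 rad of turn. The wrist view agrees on the turn and puts the slide at 0.041 to 0.043 m. It stayed there after release.
- **Housing:** It stands upright about 2 mm from the nominal seat, which is about the accuracy of the camera calibration. The bolt's nose looks a few mm off the barrel.
- **Bystanders:** I saw no sign that the bottle, jar or brass vessel had moved. I did not measure any of them again, nor look closely at the beaker.

**One disagreement**
- **Tilt at set-down:** The wrist camera showed about 4 to 5° of tilt before release, while I took the press to have flattened the foot. On opening, the flange shifted several mm, so the camera was right. The last few degrees settled as a small rock onto the foot, not a held set-down.

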